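# Put the large thread gauge from the stand away in its fitted case

### The arm

A 6-joint arm with a two-finger parallel gripper is mounted at the origin on a cart in front of the work surface, level with it; the furniture and walls round the work are solid. World frame = base frame: x ahead of the robot, y to its left, z up, the work surface at z = 0. Lengths are in m, angles in rad, forces in N, time in s.
With the tool pointing down it reaches from about 0.275 to 0.85 m from the base axis. Payload 5.2 kg.
Tool frame: the origin (TCP) lies midway between the tips of the shut fingers; the grasp point (between the pads) lies 19 mm behind it (bot.hold_point_z is the distance from the TCP to the grasp point, in m); z points along the fingers, y is the line along which they close (so a half turn about z gives the same grasp; the last joint's range is limited). The gripper opens to 85 mm and grips with 20 to 120 N. Pads are 22 mm wide; open, the fingers measure 114 mm over their backs; the gripper's body (76 mm by 85 mm) begins 54 mm behind the grasp point. The pads swing forward as they close: fully open they stand 13 mm farther back than shut.
Start: joints at [-1.455, 0.259, 1.535, -0, 1.348, -0.203], TCP at [0.172, -0.522, 0.208] pointing down, gripper open.
Joint ranges: [-3.14, 3.14], [-0.91, 2.08], [0.19, 2.58], [-1.22, 4.36], [0.22, 2.71], [-3.12, 3.12]. Speed limits (rad/s): [2.57, 2.57, 3.14, 3.14, 3.14, 3.14].

### API

Orientations are given as a rotation vector (axis times angle).
In Python, from plant import bot gives the robot as it stands.
- The arm moves only by the shell command python3 -m creep 'ROWS' [OPENING] [FORCE]. ROWS is JSON, a list of rows, each a list of 4 numbers: the shift along the world's x, y, z in mm, then the turn about the world's z in rad. A call has exactly 8 rows; each row is the pose to reach, as a shift and turn from the pose commanded when the call began; what a row does not reach only later rows make up. A row lasts 1/10 s, in which the tool goes at most 50 mm and 8.59 degrees, less where a joint would pass 70% of its speed; a pose out of reach is approached as far as the arm can. A call with a gripper value outside its range is refused whole. OPENING is the opening, from -1 (shut) to 1 (fully open), set as the call begins (- or left out, the last holds). The fingers move at their own pace and stop on an object; FORCE is the grip in N (left out, the last holds). Time passes only in rows, so rows that repeat a pose let the fingers close, or fill a call up. It gives the time, the measured TCP pose, the force, the opening and the grip force at its end, in the units of the state.
- bot.get_obs(): the state, without advancing time (a new reading comes with each control period).
- bot.get_image(name): name is "scene" or "top" or "wrist"; returns (picture, depth): 480x640x3 uint8, red, green, blue; 480x640 float32, m along the optical axis (not along the pixel's ray), 0 where there is no reading.
- bot.calibration(name): a dict with "fx", "fy", "cx", "cy" (pixels), "extrinsics" (4x4, takes a point from world to camera coordinates). Camera axes: x right, y down, z forward; pixel columns grow to the right and rows downward; lengths in m; the calibration is good to about 2 mm. A picture is of the moment at which its call begins: read the wrist's pose just before it. calibration takes no time and is no camera call; for the wrist camera it gives the pose at the moment of the call.
- bot.finish_job(): hands the job in; it is judged then, once.
The state is a dict: "time": time; "joint_pos": joint angles; "qd": joint speeds; "effort": joint torques, N m; "position": TCP position; "tcp_rot": TCP orientation; "force": force on the tool from outside, world axes, zero at the start; "ft_torque": the same for the moment, N m; "width": opening from 0.0 (shut) to 1.0 (fully open); "gripper_force": force on a finger pad.
Only numpy, scipy, OpenCV 4.12 (cv2) and the standard library are available. Lean on these libraries where they do the work, as an engineer would, in place of code of your own. Each camera call takes 0.05 s, during which the arm holds its last target. There are 200 camera calls.

### The job

Put the largest of the three double-ended thread gauges away: draw it up out of its tube in the gauge stand, lay it in the fitted recess of the open wooden case, long threaded end in the long pocket, so that it lies fully down, and shut the lid. It is a precision tool, so do not drop it; leave the other two gauges in the stand and do not knock the other things on the bench about.

Things in the scene. Friction and masses are not known exactly. Their poses are not given: they have to be found in the camera images.
- gauge_large: largest of three alike steel double-ended thread gauges, 134 mm, 200 g. Origin: centre of the long (go) end's face, z towards the short (no-go) end. Along z: go thread, 20 mm diameter, 0 to 36 mm; dark handle, 23 mm square, bevelled (28 mm over corners), flats facing x and y, 36 to 114 mm; no-go thread, 20 mm diameter, to 134 mm. Stands go end down in a tube, 54 mm above its rim
- gauge_large_mid (a point): the middle of the large gauge's handle, on its axis, 75 mm from the go end's face (centre of mass: 64 mm from it); axes as the gauge's
- gauge_large_nogo_end (a point): centre of the face of the large gauge's short (no-go) end, 134 mm from the go end's face; axes as the gauge's
- gauge_medium: the medium gauge, same shape, 114 mm long (go thread 17 mm diameter, 33 mm; 21 mm square handle, 64 mm; no-go 17 mm); origin and axes as the large one's. It stands in another tube, 34 mm above the rim. To be left there
- gauge_small: the small gauge, same shape, 100 mm long (go thread 14 mm diameter, 29 mm; 20 mm square handle, 58 mm; no-go 13 mm); origin and axes as the large one's. It stands in another tube, 20 mm above the rim. To be left there
- stand: gauge stand, fixed: grey base plate 66 x 186 mm, 8 mm thick, carrying three upright aluminium tubes, outer diameter 38 mm, bore 32 mm, in a row along the stand's y axis at y = -60, 0 and +60 mm; rims 88 mm and inner floors 8 mm above the origin. Origin: centre of its underside
- case: wooden gauge case, fixed, 112 mm (x) by 182 mm (y), rim 42 mm high. Origin: centre of its underside. Its lid is hinged on the +x rim and stands open. Grey inlay, top at 40 mm, with one recess along y (see case_recess). Finger notch beside the handle: case x -40 to +40, y -28 to +16 mm, floor at 9 mm; elsewhere the pockets leave no room for fingers
- case_recess (a point): centre of the recess's floor, under the middle of the handle pocket, 16 mm above the case's underside, at case x 0, y +8 mm; axes as the case's. Recess 24 mm deep; along y from here: long go pocket -81 to -42 mm, 25 mm wide; handle pocket -42 to +42 mm, 28 mm wide; no-go pocket +42 to +65 mm, 25 mm wide. A gauge lying home has its axis 11.5 mm above this point
- lid (a joint): angle of the case's lid, rad: 0 shut, about 1.9 standing open and leaning back; it turns on a stiff hinge and stays where it is left. The lid is a board 112 x 182 x 14 mm that lies on the rim when shut; opening swings its free edge up and over towards the case's +x
- case_hinge (a point): middle of the lid's hinge line, at x = +56 mm, y = 0, 42 mm above the case's underside; axes as the case's, the hinge line along y
- lid_edge (a point): middle of the lid's free edge on its outer face, 112 mm from the hinge line and 14 mm out from the lid's inner face; x and z turn with the lid
- ball_valve_0: bystander: ball valve with red lever, 33 x 110 x 51 mm high, lying on the bench; origin under its centre, length along its y axis
- nipple_4: bystander: threaded pipe nipple, 25 x 40 x 28 mm, lying along its own y axis; origin under its centre
- clamp_jig: bystander, fixed: steel clamping jig with a pipe manifold in it, 194 x 300 mm, about 60 mm high, with a toggle clamp in the middle whose red lever rises to 163 mm at x +70 to +95 mm, y 0 of the jig; origin under its centre
- seal_tape: bystander: white spool of sealing tape, diameter 52 mm, 17 mm high; origin under its centre
- cap_4: bystander: red screw cap, diameter 30 mm, 18 mm high; origin under its centre
Things that resemble listed ones, but are neither listed nor needed, are in the scene too. What is shaped like the gauge_large but red is not meant. What is shaped like the case but purple is not meant.

How it is judged:
By the outcome, as a careful person would: the job done as asked, in the order asked, and still so for the second after the job is handed in, with the robot touching nothing.
It also fails if it takes over 69 s, if anything falls off the work surface, if the arm or the gripper's body presses on something with over 40 N, if the wrist force passes 120 N, or if a joint passes its speed limit or range.

## Working session

There is one attempt and no reset: what is moved stays moved. The work goes in short steps, Python scripts to look and compute and a shell command to move; the robot and the scene stay as the last step left them, time stands still between calls to the robot, and variables do not carry over. Pictures are saved under pics/ and viewed, at most 13 in all, crops included, and the job is handed in when it is done.

```bash
mkdir -p pics; ls
cat > h.py <<'E'
import numpy as np, cv2
from plant import bot
def snap(n,tag):
    c=bot.calibration(n); im,d=bot.get_image(n)
    cv2.imwrite(f'pics/{tag}.png',im[:,:,::-1]); np.savez(f'pics/{tag}.npz',im=im,d=d,fx=c['fx'],fy=c['fy'],cx=c['cx'],cy=c['cy'],E=np.array(c['extrinsics']))
def cloud(tag):
    z=np.load(f'pics/{tag}.npz'); d=z['d']; v,u=np.mgrid[:480,:640]
    P=np.stack([(u-z['cx'])/z['fx']*d,(v-z['cy'])/z['fy']*d,d],-1)
    E=z['E']; return (P-E[:3,3])@E[:3,:3]   # R^T (p-t)
E
python3 - <<'E'
from h import *
for n in('scene','top'): snap(n,n+'0')
o=bot.get_obs(); print(o['time'],o['position'],o['tcp_rot'],o['force'],o['width'],bot.hold_point_z)
E
```

```text
pics
0.1 [ 0.17235155 -0.5217454   0.2075606 ] [-3.10011605e+00 -4.98433481e-01 -8.20019227e-05] [-0.521402    0.350586    0.10985746] 0.9997642299265438 0.0187
```

View pics/top0.png

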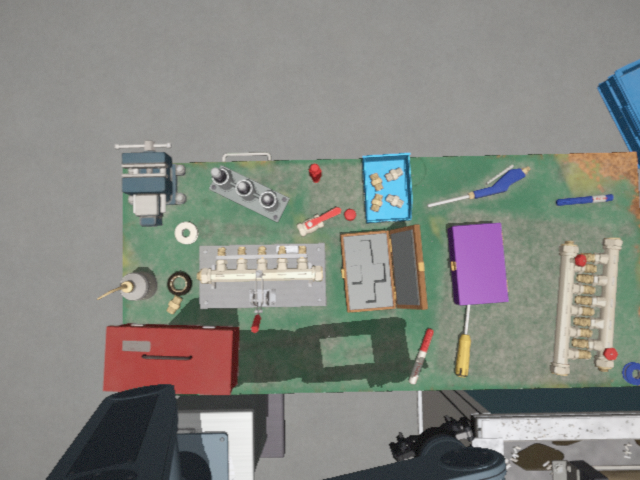

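View pics/scene0.png

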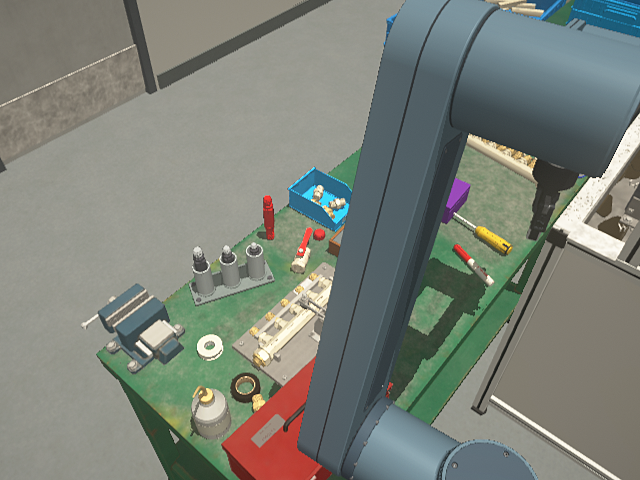

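Top view: stand at about (248,190), with the large gauge in the left tube at (219,174). The red decoy is at (315,172). The open case is at (370,270) with its lid at (405,267), and the purple case is at (480,262). Next I'll measure them.

Run:
```python
from h import *
P=cloud('top0'); im=np.load('pics/top0.npz')['im']
for n,(u,v) in dict(large=(219,174),med=(243,187),small=(268,200),valve=(320,220),cap=(350,214),red=(315,172),bench=(300,370),purpleL=(452,262),purpleR=(505,262),jigL=(201,275),jigR=(325,275),lever=(256,322),toolbox=(170,360),boxR=(235,360),pen=(420,355),bin=(387,158),clear=(350,350),lidtop=(410,262)).items(): print(n,P[v,u].round(3))
R=P[222:315,338:428]
print('z map'); 
for v in range(222,316,6): print(v,' '.join('%3d'%(1000*P[v,u,2]) for u in range(338,430,4)))
for v in range(160,224,4): print(v,' '.join('%3d'%(1000*P[v,u,2]) for u in range(204,292,4)))
c=cv2.resize(im[150:330,190:440],None,fx=3.2,fy=3.2,interpolation=cv2.INTER_CUBIC)
cv2.imwrite('pics/c1.png',c[:,:,::-1])
```

```text
large [ 0.691 -0.115  0.14 ]
med [ 0.665 -0.163  0.12 ]
small [ 0.636 -0.216  0.108]
valve [ 0.596 -0.329  0.045]
cap [ 0.611 -0.401  0.019]
red [ 0.692 -0.322  0.127]
bench [ 0.245 -0.274  0.003]
purpleL [ 0.491 -0.635  0.031]
purpleR [ 0.489 -0.769 -0.   ]
jigL [ 0.474 -0.049  0.037]
jigR [ 0.468 -0.338  0.019]
lever [ 0.372 -0.19   0.144]
toolbox [0.292 0.    0.118]
boxR [ 0.278 -0.128  0.049]
pen [ 0.275 -0.556  0.015]
bin [ 0.74  -0.491  0.035]
clear [ 0.288 -0.394 -0.006]
lidtop [ 0.492 -0.524  0.117]
z map
222   5  -3   3  -1   1   0   0   1  22  11   9   5   0   1   0  -2  -2   0  -1   3  -3   0   0
228   0  -4   4  -4   0  -2   0  -1   2   5   1  -1  -1   0   0  79  97 109 126 142 143   0  -3
234   1   2  41  44  40  41  44  40  41  37  43  42  40  44  66  82 101 113 132 138 140   0   0
240   3  41  43  40  38  40  38  26  16  38  36  36  37  44  61  79  92 113 126 136 146   0   1
246   0  42  42  40  42  41  19  14  19  35  35  43  35  44  61  79  95 104 123 136 143   0  -1
252  -3  21  38  38  38  40  19  17  16  37  35  41  42  42  61  78  94 108 124 138 142 138   0
258  
[... 1744 characters left out ...]
   9  49  98  84  77  22   8  86  89  12   9   0   3   0
196   2   4  -1   0   1   2   7   8  10   6  82  80  54  46  49  55 106  33   8   3   4  -3
200  -1   2   1   1   1  -2  -2   7   5   8   7  22  13   3  87  90 107  84  84   6  15   9
204   2   1   2   0  -1   0  -2   1   1   6   8   6  10   9   8  23  88  60  68  12  10   0
208   2   0   1   2   1   0  -3   0   0   1   1   0  10   9   4  12  73  63  28   9   6  -3
212  -4  -1  -1   2   0   0   1   0  -3  -1   1  -5   0  -1   7  10   8  10  12  10   1  -3
216  -7  -1  -2   0   1  -3   5   0  -4   2   3   0  -2  -3  -2   0   6   8  14   5  -1   0
220   3   4   0   0   0   0  -3  -2  -2   1  -8   0   0   0   1   3   0   1   2   0   2   4
```

View pics/c1.png

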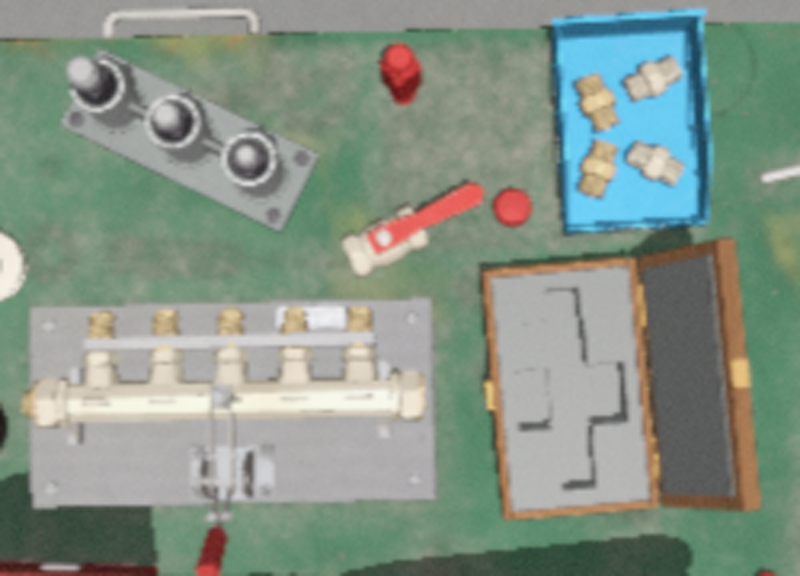

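The crop shows the stand's tubes at (97,80), (173,120) and (249,157). The case has its hinge on the right and the recess runs up and down the picture. Its notch spans rows 370–430, and the go pocket points down, towards the robot. Next I'll fit both poses.

```bash
cat > fit.py <<'E'
from h import *
from scipy.optimize import minimize
from scipy.ndimage import gaussian_filter
def model():
    # height map of case, 1mm grid, x -56..56, y -91..91
    x,y=np.meshgrid(np.arange(-70,71),np.arange(-105,106),indexing='ij'); H=np.zeros(x.shape)
    H[(abs(x)<=56)&(abs(y)<=91)]=40.5
    H[(abs(x)<=40)&(y>-28)&(y<16)]=9
    yy=y-8
    H[(abs(x)<=12.5)&(yy>-81)&(yy<65)]=16; H[(abs(x)<=14)&(abs(yy)<42)]=16
    return gaussian_filter(H,1.)
from scipy.interpolate import RegularGridInterpolator as RG
F=RG((np.arange(-70.,71),np.arange(-105.,106)),model(),bounds_error=False,fill_value=None)
def fitcase(P,g):
    Q=P.reshape(-1,3)*1000; 
    def cost(p):
        c,s=np.cos(p[2]),np.sin(p[2]); d=Q[:,:2]-p[:2]
        X=np.c_[c*d[:,0]+s*d[:,1],-s*d[:,0]+c*d[:,1]]
        m=(X[:,0]>-68)&(X[:,0]<44)&(abs(X[:,1])<103)&(Q[:,2]>-20)&(Q[:,2]<60)
        r=np.clip(abs(F(X[m])-Q[m,2]),0,15); return r.mean()
    best=min((minimize(cost,np.array(g)+[a,b,t],method='Nelder-Mead',options=dict(initial_simplex=np.array(g)+[a,b,t]+np.array([[0,0,0],[6,0,0],[0,6,0],[0,0,.05]]))) for a in(-6,6) for b in(-6,6) for t in(-.04,.04)),key=lambda r:r.fun)
    return best.x,best.fun
E
python3 - <<'E'
from fit import *
P=cloud('top0')
print('case',fitcase(P[215:320,325:425],[475,-430,-1.52]))
S=P[155:225,200:295].reshape(-1,3)
b=S[(S[:,2]>.005)&(S[:,2]<.016)]; r=cv2.minAreaRect((b[:,:2]*1000).astype(np.float32)); print('stand',r)
for n,(v,u) in dict(L=(174,219),M=(187,243),S=(200,268)).items():
    q=P[v-14:v+15,u-14:u+15].reshape(-1,3); q=q[(q[:,2]>.078)&(q[:,2]<.093)]*1000
    (c,R)=cv2.minEnclosingCircle(q[:,:2].astype(np.float32)); print(n,c,R)
q=P[160:190,205:235].reshape(-1,3);q=q[q[:,2]>.132]*1000; print('nogo',q.mean(0),np.median(q,0),q.min(0),q.max(0))
c=bot.calibration('wrist'); E=np.array(c['extrinsics']); print(c['fx'],c['fy'],c['cx'],c['cy'],'cam pos',(-E[:3,:3].T@E[:3,3]).round(3),'fwd',E[2,:3].round(2),'right',E[0,:3].round(2))
E
```

```text
case (array([ 474.69968168, -438.78827571,   -1.50645924]), np.float64(2.745818911758799))
stand ((670.87890625, -153.49139404296875), (224.29403686523438, 153.21115112304688), 88.68194580078125)
L (695.7435913085938, -106.59848022460938) 19.260913848876953
M (676.0150146484375, -148.90330505371094) 32.138916015625
S (640.624755859375, -213.4667205810547) 19.112445831298828
nogo [ 682.66042394 -120.80237625  203.01519862] [ 694.79785149 -108.50750684  141.86554014] [ 467.7420065  -343.51374422  132.24250367] [ 704.19158587  -97.76925753 1268.45636267]
359.4454719237181 359.4454719237181 323.48226452790703 235.91791448046757 cam pos [ 0.25  -0.496  0.374] fwd [-0.3  -0.1  -0.95] right [ 0.31 -0.95 -0.  ]
```

```bash
python3 -m creep '[[50,40,40,0],[100,80,60,0],[150,120,60,0],[200,160,60,0],[250,200,60,0],[300,240,60,0],[350,280,60,0],[350,280,60,0]]' 0.2 20; python3 -m creep '[[40,32,0,0],[80,65,0,0],[120,97,0,0],[150,122,-10,0],[150,122,-20,0],[150,122,-30,0],[150,122,-30,0],[150,122,-30,0]]'
python3 - <<'E'
from h import *
snap('wrist','w1'); o=bot.get_obs(); print(o['time'],o['position'],o['tcp_rot'],o['width'])
P=cloud('w1');print(P.reshape(-1,3).min(0))
E
```

```text
time: 0.9
position: [0.4768, -0.278, 0.2674]
tcp_rot: [-3.102, -0.499, 0.0]
force: [0.7, -1.3, 0.0]
width: 0.603
gripper_force: 0.0
time: 1.7
position: [0.6245, -0.1589, 0.2375]
tcp_rot: [-3.102, -0.496, 0.001]
force: [-0.2, 0.4, -0.6]
width: 0.603
gripper_force: 0.0
1.75 [ 0.62490552 -0.15904396  0.23818848] [3.10178468e+00 4.95582567e-01 4.56030664e-04] 0.5977786501744854
[-0.4025526  -1.12554237 -0.72832991]
```

View pics/w1.png

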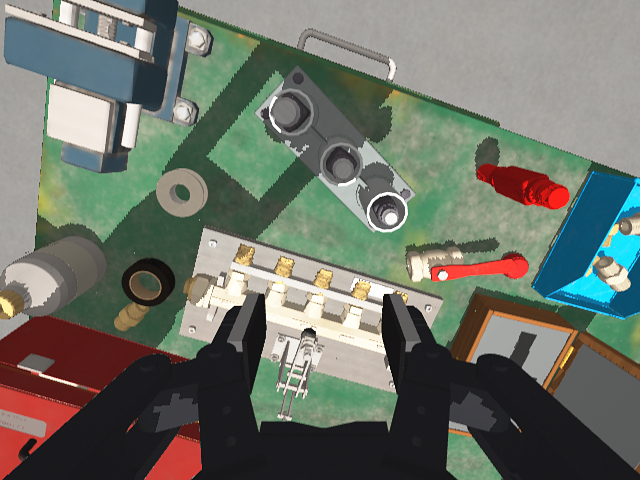

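Wrist view: the large gauge is at (291,112) in the end tube, and the fingertips are near (250,330) and (400,330). I'll enlarge the gauge to see how its flats are turned.

Run:
```python
from h import *
P=cloud('w1'); im=np.load('pics/w1.npz')['im']
c=cv2.resize(im[80:150,250:340],None,fx=8,fy=8,interpolation=cv2.INTER_CUBIC); c=cv2.convertScaleAbs(c,alpha=1.6,beta=10)
cv2.imwrite('pics/c2.png',c[:,:,::-1])
Q=P[80:150,250:340].reshape(-1,3)*1000
for a,b in((137,150),(106,126),(82,94)):
    q=Q[(Q[:,2]>a)&(Q[:,2]<b)]; print(a,b,len(q),np.median(q,0).round(1),q.min(0).round(1),q.max(0).round(1))
for v in range(84,146,3): print(v,' '.join('%3d'%(1000*P[v,u,2]) for u in range(260,326,3)))
```

```text
137 150 656 [ 696.1 -107.1  142.1] [ 686.1 -116.8  137. ] [705.7 -97.1 144.5]
106 126 276 [ 699.4 -114.   114.3] [ 682.1 -120.6  106.2] [709.6 -93.2 124.2]
82 94 546 [ 694.4 -111.1   88.3] [ 676.3 -154.3   82. ] [714.7 -88.   93.6]
84   1   1   1   1   1   0   0   7   8   9   9   9   8   9   8   7   8   7   8   0   0   0
87   2   1 403   0   0  -1   8   7   8   9  10   8   7   6   7   8   8   8   7   7   1   0
90   0  -1   0   0   1   7   8  88  88  88  89  88  87  87   8   9   8   7   9   8   7   0
93   0   0   0   0   6  10  88  88 110 113 112  58  69  87  87  11   8   8   8  10   7   6
96   1   1   0   8   8  88  87  74 122 120 122 112  13  13  25  86  78  12   9   8   9   9
99   0   1   8   8  88  86 140 141 140 142 139 122 121  55  13  11  89  11   9   8   7   8
102   0   8   7   8  89 139 141 142 142 141 143 140 130 119  56  11  86  89  12   8   8   8
105   7   8   8  87 137 142 143 141 143 143 141 142 139 122 112  56  11  89  35  11   9   9
108   8  10  11  88 139 141 142 142 141 142 141 142 142 132 122 112  56  89  53  11   9   9
111   8  11  11  88 141 142 142 140 142 142 14
[... 357 characters left out ...]
 142 141 141 139 122 111  11  12  88  87  12   8   7   7
126   0   0   0  10   8  88  87  70 138 138 122 121 111  58  13  11  89  43   7   8   7   7
129   0   0   0   0   9   9  88  87  73 114 114 111  20  24  88  87  53  53  44   7   7   8
132   0   0   0   1   0   8   8  89  88  87  86  86  88  88  87  12   8  52  52  41   9   9
135   0   0   0   0   0   1   8   8   9   8  86  88  87   9   7   7   9   8  52  53  39   8
138   0   0   2   0   0   0   1  10   8   8   7   8   8   7   7   7   7   7   8  53  52  37
141   1   0   0   0   0   0   1   1   8   9   8   7   8  10   7   8   8   8   9   8  54  53
144   0   0   0   0   0   1   0   0   0   9   8   8   7   7   8   8   8   8   8  10   7  52
```

View pics/c2.png

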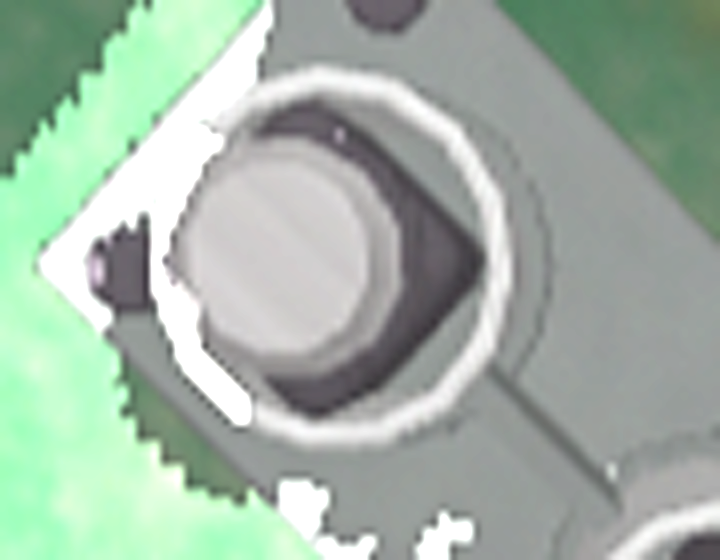

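Run:
```python
from h import *
z=np.load('pics/w1.npz');E=z['E'];R=E[:3,:3];C=-R.T@E[:3,3]
def on(u,v,h):
    d=R.T@[(u-z['cx'])/z['fx'],(v-z['cy'])/z['fy'],1]; return (C+d*(h-C[2])/d[2])[:2]*1000
# edges in crop: right-upper edge and right-lower edge
def pt(a,b): return on(250+(a+.5)/8-.5,80+(b+.5)/8-.5,.112)
for p,q in (((370,140),(460,228)),((465,285),(355,393))):
    d=pt(*q)-pt(*p); print(pt(*p),pt(*q),np.degrees(np.arctan2(d[1],d[0]))%90)
o=bot.get_obs();
from scipy.spatial.transform import Rotation as Ro
M=Ro.from_rotvec(o['tcp_rot']).as_matrix();print(M.round(3))
# gauge handle depth pts
P=cloud('w1')[80:150,250:340].reshape(-1,3)*1000; q=P[(P[:,2]>105)&(P[:,2]<126)]
print(cv2.minAreaRect(q[:,:2].astype(np.float32)))
```

```text
[ 707.83062413 -109.2138874 ] [ 702.99075785 -119.6491795 ] 65.11822999295113
[ 698.2110654  -121.64345612] [ 685.37373967 -114.44941839] 60.733728372341744
[[ 0.95   0.312  0.   ]
 [ 0.312 -0.95  -0.   ]
 [ 0.     0.001 -1.   ]]
((695.9487915039062, -106.82510375976562), (23.012929916381836, 22.93071174621582), 64.24029541015625)
```

```bash
python3 -m creep '[[20,15,0,0.14],[40,30,0,0.28],[60,45,0,0.42],[71,52,0,0.56],[71,52,0,0.7],[71,52,-20,0.803],[71,52,-50,0.803],[71,52,-50,0.803]]'
python3 - <<'E'
from h import *
o=bot.get_obs(); print(o['position'],o['joint_pos'])
from scipy.spatial.transform import Rotation as Ro
M=Ro.from_rotvec(o['tcp_rot']).as_matrix();print(np.degrees(np.arctan2(M[1,0],M[0,0])))
P=cloud('top0'); print([P[v,350].round(3).tolist() for v in (366,374,382,386,390,394,398)], [P[350,u].round(3).tolist() for u in range(320,430,15)])
E
```

```text
time: 2.55
position: [0.6939, -0.1062, 0.184]
tcp_rot: [-2.657, -1.666, 0.007]
force: [-0.3, -0.0, -0.2]
width: 0.6
gripper_force: 0.0
[ 0.69394411 -0.10623333  0.18397903] [-3.10315651e-01  5.54502759e-01  1.14618218e+00 -1.52519544e-04
  1.44793032e+00  1.40445885e-01]
64.17459281036278
[[0.251, -0.392, 0.001], [0.232, -0.392, 0.0], [0.213, -0.391, -0.001], [0.203, -0.391, -0.004], [0.196, -0.391, 0.007], [0.024, -0.418, -0.726], [0.01, -0.417, -0.721]] [[0.29, -0.322, 0.0], [0.289, -0.358, 0.002], [0.288, -0.394, -0.006], [0.288, -0.429, 0.001], [0.287, -0.465, -0.002], [0.286, -0.501, -0.004], [0.285, -0.536, 0.0], [0.287, -0.568, 0.019]]
```

```bash
python3 -m creep '[[1.5,-0.5,-25,0],[1.5,-0.5,-50,0],[1.5,-0.5,-70,0],[1.5,-0.5,-80,0],[1.5,-0.5,-83,0],[1.5,-0.5,-83,0],[1.5,-0.5,-83,0],[1.5,-0.5,-83,0]]'
```

```text
time: 3.35
position: [0.6989, -0.1065, 0.1062]
tcp_rot: [2.659, 1.67, 0.002]
force: [-0.6, -0.7, -0.7]
width: 0.601
gripper_force: 0.0
```

```bash
python3 -m creep '[[-2,0,-4,0],[-2,0,-4,0],[-2,0,-4,0],[-2,0,-4,0],[-2,0,-4,0],[-2,0,-4,0],[-2,0,-4,0],[-2,0,-4,0]]'; python3 -m creep '[[0,0,0,0],[0,0,0,0],[0,0,0,0],[0,0,0,0],[0,0,0,0],[0,0,0,0],[0,0,0,0],[0,0,0,0]]' -1 40
```

```text
time: 4.15
position: [0.6961, -0.1062, 0.1006]
tcp_rot: [-2.66, -1.671, 0.0]
force: [-0.2, -0.0, -0.7]
width: 0.6
gripper_force: 0.0
time: 4.95
position: [0.6962, -0.1063, 0.1008]
tcp_rot: [2.66, 1.671, 0.0]
force: [0.4, 0.0, 0.8]
width: 0.21
gripper_force: 39.2
```

```bash
python3 -m creep '[[0,0,10,0],[0,0,25,0],[0,0,45,0],[0,0,70,0],[0,0,95,0],[0,0,120,0],[0,0,140,0],[0,0,150,0]]'
python3 - <<'E'
from h import *
snap('wrist','w2'); z=np.load('pics/w2.npz'); cv2.imwrite('pics/c3.png',cv2.resize(z['im'][180:420,180:470],None,fx=2,fy=2)[:,:,::-1])
P=cloud('w2'); 
for v in range(190,420,10): print(v,' '.join('%3d'%(1000*P[v,u,2]) for u in range(240,420,8)))
E
```

```text
time: 5.75
position: [0.6969, -0.1064, 0.2545]
tcp_rot: [2.657, 1.669, 0.005]
force: [-0.3, 0.3, -1.2]
width: 0.211
gripper_force: 39.2
190   0   1   0   0   0   1   0   8  12  88  87  87  70   8   1   0   0 -52 -719 -720 -96 -721 -722
200   1   0   1   1   0   0   1   9  87  11  11  11  37   7   0   0   1   1 -53 -720 -720 -720 -724
210   1   1   1   0   1   0   1   8  88  52  38  43  69   8   0   1   1   0 -52 -96 -96 -717 -720
220   0   0   0  -1   0   0   0   9   7  88 163 164  10   9   2   1   0   0   0 -53 -716 -722 -725
230   0   1   0   0   0   2   0   9   8 177 189 188 175   8   0   0   0   0   0 -52 -716 -719 -719
240   0   0   1   0   0   1   0   8  13 216 217 216 217   8   0   0   1   0   0   0 -53 -721 -720
250   0   1   0   0   0   0   0   7 223 234 234 234 233  10   0   1   0   1   0   1 -53 -718 -716
260   0   0   1   1   1   0   1   8 245 247 248 247 247 242   1   0   0   0 420   1   0 -53 -720
270   0   0   1   0   0   0   0   8 260 261 260 261 260 259   1   0   0   0   0   0   0   0 -718
280   0   0   1   0   0   0   0   8 266 269 270 271 268 267  -1   0   0   0  -
[... 565 characters left out ...]
 320 322 321  29  40   0   0
350  11  24 325 325 323 325 325 316  28  22  14   1  -1   0 315 325 325 325 325 325  62  60   0
360 322 323 330 330 330 330 329 315  31  31  27  19  13   0 314 330 330 329 330 330 323 323 324
370 329 334 334 334 334 334 334 315  41  44  43  31   0   0 315 335 334 334 334 334 335 328 327
380 345 345 343 344 344 344 336 315   0   0  44  44  -1   0 314 341 344 344 344 343 344 332 332
390 348 348 348 348 348 348 339   0   0   0   1   0  45  45   2 343 348 347 348 346 348 348 333
400 351 351 350 350 351 351 340   1   1   3   9   0   0   0  46 345 352 352 351 351 351 351 332
410 354 354 355 354 354 355 343   6  15  21  28   7   0   1   1 347 353 354 354 354 354 355 333
```

View pics/c3.png

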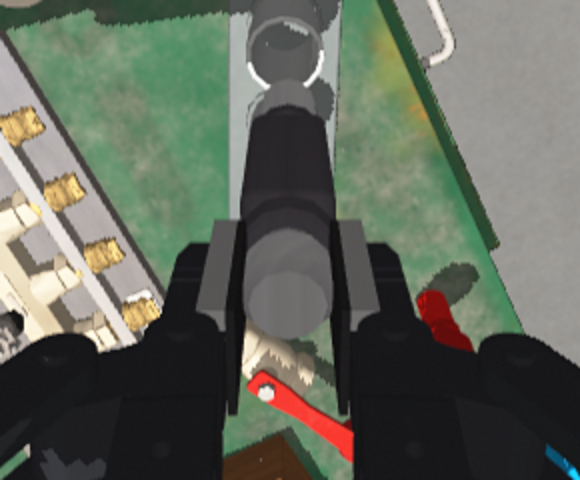

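The gauge is clear of the tube and held upright at the end of its handle. Its top face is at about (325,330) in the full image, 41.5 mm above the TCP. I'll carry it to the free bench in front of the case.

```bash
python3 -m creep '[[-15,-10,0,-0.06],[-45,-29,0,-0.19],[-82,-53,0,-0.32],[-120,-77,0,-0.45],[-158,-101,0,-0.58],[-196,-125,0,-0.71],[-228,-146,0,-0.84],[-250,-160,0,-0.95]]'; python3 -m creep '[[-30,-19,0,-0.05],[-68,-43,0,-0.106],[-106,-68,0,-0.106],[-144,-92,0,-0.106],[-178,-114,0,-0.106],[-200,-128,0,-0.106],[-210,-134,0,-0.106],[-210,-134,0,-0.106]]'
```

```text
time: 6.6
position: [0.4435, -0.267, 0.2501]
tcp_rot: [-3.13, -0.259, 0.002]
force: [-0.4, 0.5, -1.5]
width: 0.21
gripper_force: 39.4
time: 7.4
position: [0.2351, -0.4005, 0.2502]
tcp_rot: [-3.139, -0.099, 0.0]
force: [0.7, 0.5, -1.4]
width: 0.213
gripper_force: 39.4
```

Run:
```python
from h import *
from scipy.spatial.transform import Rotation as Ro
o=bot.get_obs(); M=Ro.from_rotvec(o['tcp_rot']).as_matrix();print(o['position'],np.degrees(np.arctan2(M[1,0],M[0,0])),o['joint_pos'].round(2) if hasattr(o['joint_pos'],'round') else o['joint_pos'],o['force'])
```

```text
[ 0.23507285 -0.4004798   0.25020143] 3.621683181607752 [-1.28  0.08  1.65  0.    1.41  0.23] [ 0.72069953  0.47742443 -1.36541085]
```

```bash
python3 -m creep '[[0,0,-30,0],[0,0,-70,0],[0,0,-110,0],[0,0,-140,0],[0,0,-150,0],[0,0,-154,0],[0,0,-154,0],[0,0,-154,0]]'; python3 -m creep '[[0,0,-1,0],[0,0,-2,0],[0,0,-3,0],[0,0,-4,0],[0,0,-4,0],[0,0,-4,0],[0,0,-4,0],[0,0,-4,0]]' - 20
```

```text
time: 8.2
position: [0.2368, -0.4014, 0.0981]
tcp_rot: [3.137, 0.104, 0.001]
force: [-0.2, 0.0, -1.7]
width: 0.214
gripper_force: 39.4
time: 9.0
position: [0.2361, -0.4004, 0.0927]
tcp_rot: [3.14, 0.103, 0.0]
force: [-0.6, 0.2, 1.4]
width: 0.214
gripper_force: 39.6
```

```bash
python3 -m creep '[[0,0,-1,0],[0,0,-1,0],[5,0.3,-1,0],[11,0.7,-1,0],[18,1.1,-1.2,0],[27,1.7,-2.4,0],[36,2.3,-4.3,0],[36,2.3,-4.3,0]]' -1 20
python3 - <<'E'
from h import *
snap('wrist','w3'); P=cloud('w3'); 
for v in range(240,360,8): print(v,' '.join('%3d'%(1000*P[v,u,2]) for u in range(280,370,8)),P[v,320].round(3))
E
```

```text
time: 9.8
position: [0.2731, -0.3986, 0.089]
tcp_rot: [3.138, 0.105, 0.001]
force: [0.2, 0.7, 7.3]
width: 0.219
gripper_force: 44.1
240   0   0   0   0   0   0   0   1   0   0   0   0 [ 0.266 -0.396  0.001]
248   0   0   0   0   0   0   0   0   0   0   0   0 [ 0.26  -0.397  0.001]
256   1   1   1   0   0   1   0   1   0   1   0   0 [ 0.253 -0.397  0.001]
264   0   0   0   0   0   0   0   1   0   0   0   0 [ 0.246 -0.398  0.   ]
272   0   1   0   0   7  39  37   0   1   0   0   0 [ 0.258 -0.397  0.04 ]
280   0   1   0   0  73  72  73  72   0   0  -1   0 [ 0.267 -0.397  0.073]
288   1   0   0  91  93  95  95  95  78   1   0   0 [ 0.274 -0.397  0.096]
296   1 123 123 101 107 109 108 106 101 122 122   0 [ 0.277 -0.397  0.109]
304 121 129 129 108 116 118 119 110 113 130 129 122 [ 0.278 -0.397  0.119]
312 128 135 135 117 126 128 126 126 113 135 135 128 [ 0.28  -0.397  0.129]
320 135 140 140 127 130 130 130 130 126 140 139 134 [ 0.278 -0.397  0.131]
328 146 146 145 130 130 130 130 130 129 146 145 146 [ 0.274 -0.397  0.131]
336 151 149 148 131 131 131 131 132 129 149 149 152 [ 0.271 -0.397  0.131]
344 156 156 150 -716 131 132 133 132 -719 150 157 157 [ 0.268 -0.397  0.133]
352 160 161 149 -721 -717 132 131 -718 -716 149 161 160 [ 0.264 -0.398  0.133]
```

```bash
python3 -m creep '[[9,0.6,-3,0],[17,1.1,-6,0],[25,1.6,-10,0],[32.7,2.1,-15,0],[40,2.5,-20.5,0],[46.7,3,-26.5,0],[53,3.4,-33,0],[58.4,3.7,-40,0]]' -1 20
python3 - <<'E'
from h import *
snap('wrist','w4'); P=cloud('w4'); print(bot.get_obs()['position'])
for v in range(230,370,8): print(v,' '.join('%3d'%(1000*P[v,u,2]) for u in range(280,370,8)),P[v,320].round(3))
E
```

```text
time: 10.65
position: [0.3357, -0.397, 0.0515]
tcp_rot: [3.132, 0.101, 0.014]
force: [11.5, 1.3, 13.6]
width: 0.214
gripper_force: 49.8
[ 0.3351316  -0.39614651  0.04996482]
230   0   0   0   0   0   0   0   0   0   0   0   0 [ 0.349 -0.394  0.   ]
238   0   0   0   0   0   0   0   1   0   0   0   0 [ 0.343 -0.395 -0.   ]
246   0   1   0   1   1   0   0   0   0   0   0   1 [ 0.338 -0.395  0.001]
254   0   0   0   0   0   0   1 218   0   0   1   0 [ 0.333 -0.395  0.001]
262   0   0   0   0   0   0   1   0   0   0   0   0 [ 0.327 -0.396  0.   ]
270   0   1   0   1   0   0   0   0   1   0   0   0 [ 0.321 -0.396  0.001]
278   0   1   1   1   0   0   0   1   1   0   1   1 [ 0.315 -0.396  0.   ]
286   0   1   0   0   1   1   0   0   0   0   0   0 [ 0.31  -0.397  0.001]
294   0  82  83   0   0   0   1   0   0  84  83   0 [ 0.304 -0.397  0.001]
302  82  90  90   0   1  84  85   0  74  89  90  84 [ 0.343 -0.395  0.085]
310  88  96  96  85  89  88  88  88  75  95  96  89 [ 0.342 -0.395  0.088]
318  96 101 101  91  92  91  91  91  90 103 101  95 [ 0.34  -0.395  0.091]
326 107 106 107  93  94  93  93  94  93 107 106 101 [ 0.337 -0.395  0.093]
334 111 112 111  94  96  96  96  95  92 112 112 113 [ 0.336 -0.395  0.097]
342 118 118 112  88  97  97  97  96  82 112 118 117 [ 0.333 -0.395  0.097]
350 122 121 112  84  89  93  92  84  83 111 122 122 [ 0.326 -0.396  0.094]
358 126 127 112  79  87  87  86  85  79 112 126 126 [ 0.318 -0.396  0.087]
366 130 130 112  81  80  80  81  81  72 112 131 129 [ 0.308 -0.397  0.081]
```

```bash
python3 -m creep '[[2,0.1,0,0],[5,0.3,-3.5,0],[8,0.5,-7.5,0],[11,0.7,-11.5,0],[13.5,0.8,-15.5,0],[16,1,-20,0],[18,1.1,-24,0],[18,1.1,-24,0]]' -1 20
python3 - <<'E'
from h import *
snap('wrist','w5'); P=cloud('w5'); print(bot.get_obs()['position'],bot.get_obs()['force'])
for v in range(280,390,8): print(v,' '.join('%3d'%(1000*P[v,u,2]) for u in range(280,370,8)),P[v,320].round(3))
E
```

```text
time: 11.5
position: [0.3483, -0.3927, 0.0234]
tcp_rot: [-3.139, -0.104, 0.001]
force: [1.5, -0.3, 2.3]
width: 0.217
gripper_force: 40.4
[ 0.3480881  -0.39261976  0.02362764] [ 1.17231445 -0.35375616  2.89032798]
280   0   0   1   0   0   0   0   1   0   0   1   1 [ 0.339 -0.391 -0.   ]
288   0   1   0   0   0  -1   1   0   0   1   1   1 [ 0.334 -0.391 -0.001]
296   0  57  57   1   0   1   0   0   1  56  57   0 [ 0.33  -0.392  0.001]
304  56  63  63   0   0  56  56   0  47  63  63  57 [ 0.356 -0.391  0.057]
312  63  69  69   1  60  60  60  59  48  70  70  62 [ 0.354 -0.391  0.06 ]
320  68  74  74  63  63 189 189  63  62  75  74  67 [ 0.43  -0.387  0.19 ]
328  80  80  79  64  66  66  67  66  64  81  79  80 [ 0.351 -0.391  0.067]
336  86  84  84  66  69  69  70  68  66  83  84  86 [ 0.349 -0.391  0.07 ]
344  90  91  83  62  68  70  70  67  63  84  91  91 [ 0.346 -0.391  0.071]
352  95  93  84  57  67  66  67  65  57  84  95  95 [ 0.339 -0.392  0.067]
360  98  99  84  59  61  61  60  60  61  84  98  99 [ 0.331 -0.392  0.061]
368 101 102  84  58  63  64  64  64  58  83 102 102 [ 0.33  -0.392  0.065]
376 111 104  84  60  60  62  62  60  60  84 110 111 [ 0.324 -0.393  0.063]
384 115 105  84  59  60  59  60  60  61  84 111 114 [ 0.317 -0.393  0.06 ]
```

Run:
```python
from h import *
z=np.load('pics/w5.npz'); c=cv2.convertScaleAbs(z['im'][270:470,220:430],alpha=1.8,beta=15); cv2.imwrite('pics/c4.png',cv2.resize(c,None,fx=2.9,fy=2.9,interpolation=cv2.INTER_CUBIC)[:,:,::-1])
```

```text
(no output)
```

View pics/c4.png

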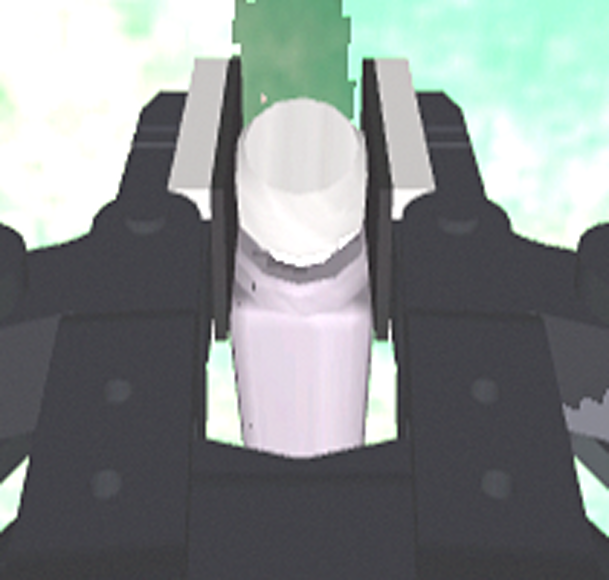

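The no-go face is at about (320,320) in the full image, and the pads still hold the end of the handle with the gauge tilted about 66°. I'll tilt it a bit further on the bench. After that I'll finish laying it over the case's rim, where the fingers have room below.

```bash
python3 -m creep '[[2,0.1,-3,0],[4,0.2,-6,0],[6,0.4,-9,0],[7,0.5,-12,0],[8.5,0.5,-15,0],[9.5,0.6,-18,0],[9.5,0.6,-18,0],[9.5,0.6,-18,0]]' -1 20
python3 - <<'E'
from h import *
snap('wrist','w6'); P=cloud('w6'); print(bot.get_obs()['position'],bot.get_obs()['force'])
for v in range(296,400,6): print(v,P[v,320].round(4))
E
```

```text
time: 12.35
position: [0.3579, -0.3924, 0.0062]
tcp_rot: [-3.14, -0.104, 0.0]
force: [-0.8, -0.2, 0.5]
width: 0.218
gripper_force: 38.3
[ 0.35793132 -0.39245759  0.00628736] [-0.64907951 -0.47869753 -0.97731122]
296 [ 3.478e-01 -3.911e-01  1.000e-04]
302 [ 0.3446 -0.3913  0.0008]
308 [ 0.3627 -0.3905  0.0385]
314 [ 0.3613 -0.3906  0.0411]
320 [ 0.3606 -0.3907  0.0445]
326 [ 0.36   -0.3907  0.048 ]
332 [ 0.3591 -0.3908  0.0508]
338 [ 0.3577 -0.3909  0.0528]
344 [ 0.3555 -0.3911  0.0534]
350 [ 0.3508 -0.3914  0.0508]
356 [ 0.3481 -0.3915  0.051 ]
362 [ 0.3419 -0.3919  0.0468]
368 [ 0.3402 -0.392   0.0484]
374 [ 0.3384 -0.3921  0.0499]
380 [ 0.3345 -0.3924  0.0488]
386 [ 0.33   -0.3926  0.0473]
392 [ 0.3272 -0.3928  0.0476]
398 [ 0.3225 -0.3931  0.046 ]
```

Run:
```python
from h import *
P=cloud('w6')
for u in (289,293,297,301,303):
  print(u,[P[v,u].round(3).tolist() for v in range(290,400,12)])
```

```text
289 [[0.368, -0.377, 0.034], [0.368, -0.378, 0.044], [0.369, -0.379, 0.054], [0.368, -0.379, 0.062], [0.367, -0.38, 0.067], [0.368, -0.381, 0.076], [0.366, -0.381, 0.078], [0.36, -0.381, 0.076], [0.355, -0.381, 0.076], [0.35, -0.381, 0.077]]
293 [[0.368, -0.379, 0.034], [0.368, -0.379, 0.044], [0.368, -0.38, 0.053], [0.368, -0.381, 0.061], [0.367, -0.381, 0.068], [0.363, -0.381, 0.068], [0.357, -0.382, 0.068], [0.353, -0.382, 0.068], [0.347, -0.382, 0.067], [0.28, -0.379, 0.001]]
297 [[0.369, -0.38, 0.035], [0.368, -0.381, 0.045], [0.368, -0.382, 0.054], [0.368, -0.382, 0.062], [0.366, -0.383, 0.066], [0.363, -0.383, 0.068], [0.356, -0.383, 0.066], [0.352, -0.383, 0.067], [0.347, -0.383, 0.067], [0.28, -0.382, 0.001]]
301 [[0.369, -0.382, 0.035], [0.367, -0.383, 0.043], [0.362, -0.383, 0.043], [0.357, -0.383, 0.045], [0.354, -0.383, 0.047], [0.348, -0.384, 0.048], [0.34, -0.384, 0.045], [0.332, -0.384, 0.043], [0.328, -0.384, 0.046], [0.32, -0.385, 0.044]]
303 [[0.351, -0.382, 0.001], [0.36, -0.383, 0.029], [0.355, -0.383, 0.032], [0.358, -0.384, 0.046], [0.354, -0.384, 0.049], [0.346, -0.384, 0.045], [0.34, -0.385, 0.045], [0.334, -0.385, 0.045], [0.329, -0.385, 0.047], [0.321, -0.386, 0.045]]
```

```bash
python3 -m creep '[[0,0,0,0],[0,0,0,0],[0,0,0,0],[0,0,5,0],[0,0,15,0],[0,0,30,0],[0,0,45,0],[0,0,45,0]]' -1 90
python3 - <<'E'
from h import *
snap('wrist','w7'); P=cloud('w7'); print(bot.get_obs()['position'],bot.get_obs()['force'])
for v in range(302,400,6): print(v,P[v,320].round(4))
E
```

```text
time: 13.2
position: [0.3593, -0.3941, 0.0538]
tcp_rot: [3.136, 0.103, 0.004]
force: [0.4, -0.8, -1.7]
width: 0.195
gripper_force: 88.1
[ 0.35875665 -0.39338761  0.05260114] [ 0.09584886  0.70331059 -2.13897105]
302 [ 0.3196 -0.3944  0.0006]
308 [ 0.3637 -0.392   0.0858]
314 [ 0.3628 -0.3921  0.0892]
320 [ 0.3624 -0.3921  0.0931]
326 [ 0.3617 -0.3922  0.0964]
332 [ 0.36   -0.3923  0.098 ]
338 [ 0.3587 -0.3924  0.1001]
344 [ 0.356  -0.3926  0.1001]
350 [ 0.3536 -0.3927  0.1006]
356 [ 0.3495 -0.393   0.099 ]
362 [ 0.3424 -0.3934  0.0934]
368 [ 0.3398 -0.3936  0.094 ]
374 [ 0.3388 -0.3936  0.0965]
380 [ 0.334  -0.3939  0.0944]
386 [ 0.3296 -0.3942  0.0929]
392 [ 0.3257 -0.3944  0.0922]
398 [ 0.321  -0.3947  0.0906]
```

Lifted and holding at about 75°. I'll carry it over the case, with the no-go end overhanging the far end on the side away from the lid. The yaw is already right.

```bash
python3 -m creep '[[0,0,30,0],[20,0,60,0],[60,-2,75,0],[105,-3,75,0],[150,-4,75,0],[190,-5,75,0],[219.5,-5,75,0],[219.5,-5,75,0]]'; python3 -m creep '[[0,0,-15,0],[0,0,-35,0],[0,0,-50,0],[0,0,-58,0],[0,0,-62,0],[0,0,-62,0],[0,0,-62,0],[0,0,-62,0]]'
python3 - <<'E'
from h import *
snap('wrist','w8'); P=cloud('w8'); print(bot.get_obs()['position'],bot.get_obs()['force'])
for v in range(308,400,8): print(v,P[v,320].round(4))
snap('top','top1'); z=np.load('pics/top1.npz');cv2.imwrite('pics/c5.png',cv2.resize(z['im'][150:330,290:440],None,fx=3.3,fy=3.3,interpolation=cv2.INTER_CUBIC)[:,:,::-1])
E
```

```text
time: 14.05
position: [0.5809, -0.3962, 0.1242]
tcp_rot: [-3.138, -0.108, -0.001]
force: [0.5, 0.2, -1.9]
width: 0.193
gripper_force: 88.2
time: 14.85
position: [0.578, -0.3981, 0.0654]
tcp_rot: [3.139, 0.103, 0.002]
force: [-0.0, 0.7, -1.4]
width: 0.194
gripper_force: 88.2
[ 0.57795201 -0.3979669   0.06534373] [-0.66867486  0.73165392 -1.29414403]
308 [ 0.5825 -0.3961  0.0975]
316 [ 0.5816 -0.3962  0.1024]
324 [ 0.5801 -0.3963  0.106 ]
332 [ 0.5789 -0.3964  0.1097]
340 [ 0.5771 -0.3965  0.1125]
348 [ 0.5726 -0.3968  0.1113]
356 [ 0.5671 -0.3971  0.109 ]
364 [ 0.5595 -0.3976  0.1042]
372 [ 0.5572 -0.3977  0.1064]
380 [ 0.5535 -0.398   0.107 ]
388 [ 0.5482 -0.3983  0.1056]
396 [ 0.5414 -0.3987  0.1029]
```

View pics/w8.png

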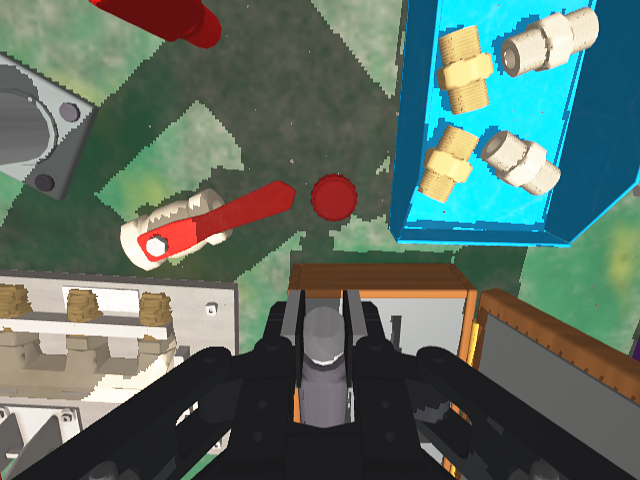

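The pads with the gauge are at (325,330), and the far rim of the case is at rows 265–295. The cap (333,197) and the lever (250,215) are well clear. I'll check where the rim is under the pads.

Run:
```python
from fit import *
P=cloud('w8')
for v in range(254,302,4): print(v,P[v,400].round(3),P[v,285].round(3),P[v,295].round(3))
a=P[230:420,380:480].reshape(-1,3); b=P[240:290,270:380].reshape(-1,3)
T=cloud('top0')[215:320,325:425].reshape(-1,3)
Q=np.vstack([a,b]); Q=Q[(Q[:,2]<.06)]
print('wrist',fitcase(Q,[475,-438,-1.506]),'top',fitcase(T,[475,-438,-1.506]))
```

```text
254 [ 0.573 -0.451  0.001] [ 0.567 -0.372  0.001] [ 0.568 -0.379  0.002]
258 [ 0.569 -0.452 -0.001] [ 0.564 -0.372 -0.   ] [ 0.564 -0.379 -0.   ]
262 [ 0.567 -0.452  0.002] [ 0.562 -0.372  0.002] [ 0.562 -0.379  0.001]
266 [ 0.567 -0.45   0.008] [ 0.558 -0.372  0.   ] [ 0.562 -0.38   0.008]
270 [ 0.567 -0.449  0.015] [ 0.555 -0.372  0.   ] [ 0.563 -0.38   0.016]
274 [ 0.566 -0.448  0.02 ] [ 0.552 -0.372 -0.   ] [ 0.562 -0.381  0.021]
278 [ 0.567 -0.447  0.027] [ 0.55  -0.373  0.002] [ 0.563 -0.381  0.028]
282 [ 0.566 -0.446  0.032] [ 0.546 -0.373  0.001] [ 0.562 -0.382  0.033]
286 [ 0.566 -0.444  0.038] [ 0.543 -0.373  0.001] [ 0.562 -0.382  0.038]
290 [ 0.566 -0.443  0.043] [ 0.54  -0.373  0.001] [ 0.588 -0.385  0.093]
294 [ 0.563 -0.444  0.043] [ 0.536 -0.373 -0.   ] [ 0.589 -0.385  0.098]
298 [ 0.56  -0.445  0.041] [ 0.534 -0.373  0.001] [ 0.589 -0.386  0.101]
wrist (array([ 474.97057656, -439.05614624,   -1.50446157]), np.float64(4.596906380493184)) top (array([ 474.71629676, -438.81020032,   -1.50602818]), np.float64(2.7457007004972294))
```

```bash
python3 -m creep '[[0,0,-8,0],[0,0,-14,0],[0,0,-17,0],[0,0,-19,0],[0,0,-19,0],[0,0,-19,0],[0,0,-19,0],[0,0,-19,0]]' -1 20; python3 -m creep '[[0,0,-2,0],[0,0,-4,0],[0,0,-6,0],[0,0,-8,0],[0,0,-10,0],[0,0,-12,0],[0,0,-14,0],[0,0,-14,0]]' -1 20
python3 - <<'E'
from h import *
snap('wrist','w9'); P=cloud('w9'); print(bot.get_obs()['position'],bot.get_obs()['force'])
for v in range(308,400,8): print(v,P[v,320].round(4))
E
```

```text
time: 15.75
position: [0.5776, -0.3978, 0.0457]
tcp_rot: [3.139, 0.103, 0.001]
force: [1.3, -2.8, 1.4]
width: 0.19
gripper_force: 88.3
time: 16.55
position: [0.5778, -0.3968, 0.0315]
tcp_rot: [-3.139, -0.102, -0.001]
force: [2.5, 0.4, 6.2]
width: 0.193
gripper_force: 87.1
[ 0.5777628  -0.39673549  0.03149193] [ 1.80746754 -0.30336755  7.10585457]
308 [ 0.5816 -0.3949  0.0624]
316 [ 0.5812 -0.395   0.0681]
324 [ 0.5802 -0.3951  0.0725]
332 [ 0.5786 -0.3952  0.0756]
340 [ 0.5765 -0.3954  0.0779]
348 [ 0.572  -0.3956  0.0767]
356 [ 0.5689 -0.3958  0.0776]
364 [ 0.5612 -0.3963  0.0727]
372 [ 0.5591 -0.3964  0.075 ]
380 [ 0.5554 -0.3967  0.0753]
388 [ 0.551  -0.3969  0.075 ]
396 [ 0.5458 -0.3972  0.0739]
```

```bash
python3 -m creep '[[0,0,-1.5,0],[0,0,-3,0],[0,0,-4.5,0],[0,0,-6,0],[0,0,-7,0],[0,0,-8,0],[0,0,-8,0],[0,0,-8,0]]'
python3 - <<'E'
from h import *
snap('wrist','w10'); P=cloud('w10'); print(bot.get_obs()['position'],bot.get_obs()['force'])
for v in range(308,400,8): print(v,P[v,320].round(4))
E
```

```text
time: 17.4
position: [0.5785, -0.3978, 0.0238]
tcp_rot: [3.139, 0.103, 0.003]
force: [4.6, -1.9, 4.2]
width: 0.194
gripper_force: 84.0
[ 0.578454   -0.39776726  0.0237308 ] [ 4.12398705 -1.2584076   4.32015646]
308 [ 0.5634 -0.3967  0.0218]
316 [ 0.5799 -0.396   0.0572]
324 [ 0.5796 -0.3961  0.0629]
332 [ 0.5788 -0.3962  0.0674]
340 [ 0.5769 -0.3963  0.0698]
348 [ 0.5743 -0.3965  0.0714]
356 [ 0.5686 -0.3968  0.0687]
364 [ 0.5659 -0.397   0.0701]
372 [ 0.5594 -0.3974  0.0669]
380 [ 0.5584 -0.3975  0.0705]
388 [ 0.554  -0.3977  0.07  ]
396 [ 0.5498 -0.398   0.0699]
```

```bash
python3 -m creep '[[0,0,-1,0],[0,0,-2,0],[0,0,-3,0],[0,0,-4,0],[0,0,-4,0],[0,0,-4,0],[0,0,-4,0],[0,0,-4,0]]';  python3 -m creep '[[0,0,-0.5,0],[0,0,-1,0],[0,0,-1,0],[0,0,-1,0],[0,0,-1,0],[0,0,-1,0],[0,0,-1,0],[0,0,-1,0]]'
python3 - <<'E'
from h import *
snap('wrist','w11'); P=cloud('w11'); print(bot.get_obs()['position'],bot.get_obs()['force'])
for v in range(308,420,8): print(v,P[v,320].round(4))
E
```

```text
time: 18.25
position: [0.5791, -0.3979, 0.0203]
tcp_rot: [3.138, 0.103, 0.005]
force: [6.4, -1.0, 6.5]
width: 0.192
gripper_force: 84.2
time: 19.05
position: [0.5793, -0.3979, 0.0195]
tcp_rot: [3.138, 0.103, 0.006]
force: [6.9, -1.9, 7.0]
width: 0.194
gripper_force: 84.3
[ 0.5792612 -0.3979375  0.0194575] [ 5.86988472 -2.02501172  7.65149513]
308 [ 0.5632 -0.3969  0.0157]
316 [ 0.5803 -0.3962  0.0524]
324 [ 0.5809 -0.3962  0.0594]
332 [ 0.5804 -0.3962  0.0643]
340 [ 0.5773 -0.3964  0.0651]
348 [ 0.5741 -0.3966  0.0658]
356 [ 0.5702 -0.3969  0.0655]
364 [ 0.5665 -0.3971  0.0657]
372 [ 0.56   -0.3975  0.0624]
380 [ 0.5597 -0.3976  0.0668]
388 [ 0.5558 -0.3978  0.0669]
396 [ 0.551  -0.3981  0.066 ]
404 [ 0.5478 -0.3983  0.067 ]
412 [ 0.5433 -0.3986  0.0667]
```

```bash
python3 -m creep '[[1,0,-1,0],[1,0,-1,0],[1,0,-1,0],[1,0,-1,0],[1,0,-1,0],[1,0,-1,0],[1,0,-1,0],[1,0,-1,0]]';  python3 -m creep '[[0,0,0,0],[0,0,0,0],[0,0,0,0],[0,0,0,0],[0,0,0,0],[0,0,0,0],[0,0,0,0],[0,0,0,0]]' -0.3 20
python3 - <<'E'
from h import *
snap('wrist','w12'); P=cloud('w12'); print(bot.get_obs()['position'],bot.get_obs()['force'])
for v in range(316,420,8): print(v,P[v,320].round(4))
E
```

```text
time: 19.9
position: [0.5785, -0.3975, 0.0173]
tcp_rot: [-3.14, -0.103, -0.0]
force: [3.1, -1.2, 4.3]
width: 0.194
gripper_force: 81.6
time: 20.7
position: [0.5785, -0.3975, 0.0174]
tcp_rot: [3.14, 0.103, 0.0]
force: [-1.3, -0.2, -0.4]
width: 0.351
gripper_force: 0.0
[ 0.57848301 -0.3975451   0.01733145] [-0.54580749  0.38896986 -0.30889787]
316 [ 0.5798 -0.3958  0.0504]
324 [ 0.5793 -0.3959  0.0558]
332 [ 0.5783 -0.396   0.06  ]
340 [ 0.5766 -0.3961  0.0629]
348 [ 0.5739 -0.3963  0.0642]
356 [ 0.5692 -0.3966  0.063 ]
364 [ 0.5661 -0.3968  0.0639]
372 [ 0.5601 -0.3971  0.0612]
380 [ 0.559  -0.3972  0.0646]
388 [ 0.5551 -0.3975  0.0647]
396 [ 0.5508 -0.3978  0.0644]
404 [ 0.5477 -0.398   0.0655]
412 [ 0.5432 -0.3982  0.0652]
```

Laid flat on the inlay and rim, and released gently. Next I'll rise and move back to regrip near the middle.

```bash
python3 -m creep '[[0,0,10,0],[0,0,30,0],[0,0,60,0],[0,0,90,0],[0,0,120,0],[-30,-2,135,0],[-60,-4,135,0],[-71,-4.5,135,0]]';  python3 - <<'E'
from h import *
snap('wrist','w13'); P=cloud('w13'); print(bot.get_obs()['position'])
q=P[200:470,260:400].reshape(-1,3)*1000; q=q[(q[:,2]>56)&(q[:,2]<70)&(q[:,1]>-425)&(q[:,1]<-375)]
print(len(q),q.min(0),q.max(0),cv2.minAreaRect(q[:,:2].astype(np.float32)))
E
```

```text
time: 21.55
position: [0.5057, -0.4025, 0.1542]
tcp_rot: [3.138, 0.102, 0.001]
force: [-0.8, -0.7, -0.9]
width: 0.348
gripper_force: 0.0
[ 0.50497329 -0.40240873  0.15355763]
2502 [ 444.66222904 -415.68430167   56.01684182] [ 529.84031002 -390.4197426    66.95914176] ((487.1412658691406, -404.53375244140625), (85.05906677246094, 22.49522590637207), 4.647240161895752)
```

View pics/w13.png

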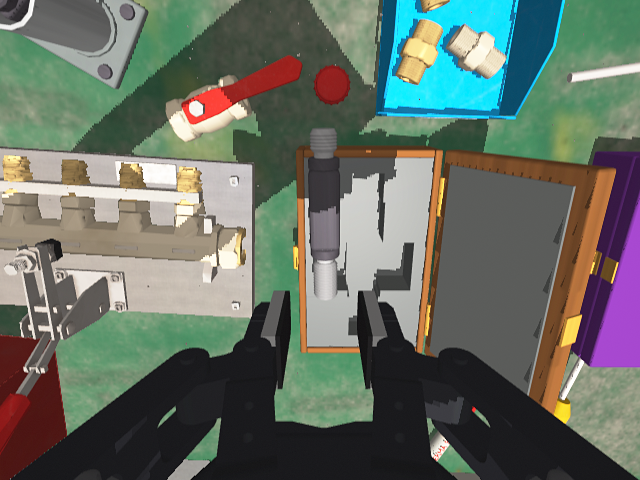

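The gauge lies flat with its no-go end at (322,135) and its go end at (325,295), square to the gripper, on the inlay beside the recess.

Run:
```python
from h import *
P=cloud('w13')
q=P[110:305,290:360].reshape(-1,3)*1000; q=q[(q[:,2]>50)&(q[:,2]<72)]
c=q[:,:2].mean(0); r=cv2.minAreaRect(q[:,:2].astype(np.float32)); print(r)
e=np.array([np.cos(.0635),np.sin(.0635)]); n=np.array([-e[1],e[0]])
s=q[:,:2]@e; t=q[:,:2]@n; print('s',s.min(),s.max(),'t by s:')
for a in range(int(s.min()),int(s.max()),12):
    m=(s>=a)&(s<a+12); print(a,t[m].min().round(1),t[m].max().round(1),np.percentile(q[m,2],[50,95]).round(1))
go=s.min()
mid=(t.min()+t.max())/2
for g in (61,64,75,134): print(g,(go+g)*e+mid*n)
C=np.array([474.9,-439.0]);th=-1.505;X=np.array([np.cos(th),np.sin(th)]);Y=np.array([-X[1],X[0]])
print('home g61',C+Y*(8-14),'g75',C+Y*8,np.degrees(np.arctan2(Y[1],Y[0])))
```

```text
((511.9981689453125, -402.67034912109375), (134.91567993164062, 22.894723892211914), 4.543302059173584)
s 417.94644284951534 552.9224764214571 t by s:
417 -445.1 -426.0 [59.2 61. ]
429 -445.0 -425.3 [59.4 61.3]
441 -444.9 -425.3 [58.7 61.4]
453 -446.2 -423.9 [62.1 63.8]
465 -445.7 -423.4 [63.6 64.7]
477 -445.6 -422.9 [64.  65.3]
489 -445.4 -422.9 [64.3 65.4]
501 -445.1 -422.5 [64.7 65.9]
513 -445.0 -422.3 [64.6 66. ]
525 -445.1 -422.4 [61.9 65.4]
537 -443.4 -423.4 [62.2 64.4]
549 -442.5 -424.2 [61.4 63.7]
61 [ 505.53940112 -403.01204745]
64 [ 508.53335478 -402.82167545]
75 [ 519.51118485 -402.12364477]
134 [ 578.39227344 -398.37966207]
home g61 [ 468.91298279 -439.39449318] g75 [ 482.88268962 -438.47400909] 3.769851832811113
```

```bash
python3 -m creep '[[1,-0.5,-25,0.015],[1,-0.5,-55,0.015],[1,-0.5,-80,0.015],[1,-0.5,-95,0.015],[1,-0.5,-103,0.015],[1,-0.5,-108,0.015],[1,-0.5,-108,0.015],[1,-0.5,-108,0.015]]'; python3 -m creep '[[0,0,0,0],[0,0,0,0],[0,0,0,0],[0,0,0,0],[0,0,0,0],[0,0,0,0],[0,0,0,0],[0,0,0,0]]' -1 60; python3 -m creep '[[0,0,3,0],[0,0,8,0],[0,0,16,0],[0,0,30,0],[0,0,45,0],[0,0,50,0],[0,0,50,0],[0,0,50,0]]';python3 - <<'E'
from h import *
snap('wrist','w14'); P=cloud('w14'); o=bot.get_obs();print(o['position'],o['tcp_rot'])
for v in range(140,380,12): print(v,P[v,322].round(4))
E
```

```text
time: 22.4
position: [0.5091, -0.4031, 0.0454]
tcp_rot: [3.138, 0.127, 0.002]
force: [-0.0, 0.5, 0.2]
width: 0.351
gripper_force: 0.0
time: 23.2
position: [0.5085, -0.4025, 0.0443]
tcp_rot: [-3.139, -0.127, 0.0]
force: [-0.5, -0.5, -0.5]
width: -0.001
gripper_force: 0.0
time: 24.0
position: [0.5084, -0.4024, 0.0943]
tcp_rot: [-3.139, -0.127, 0.0]
force: [-0.3, 0.0, 0.5]
width: -0.006
gripper_force: 0.0
[ 0.5081767  -0.40218465  0.09382862] [-3.13826908e+00 -1.26784685e-01  9.30739940e-04]
140 [ 0.5773 -0.3959  0.0631]
152 [ 0.571  -0.3964  0.062 ]
164 [ 0.5648 -0.3969  0.0635]
176 [ 0.5586 -0.3974  0.0648]
188 [ 0.552  -0.3979  0.0651]
200 [ 0.5451 -0.3984  0.064 ]
212 [ 0.5385 -0.399   0.0653]
224 [ 0.5314 -0.3995  0.0648]
236 [ 0.5247 -0.4001  0.0662]
248 [ 0.5169 -0.4007  0.0648]
260 [ 0.5091 -0.4013  0.064 ]
272 [ 0.5011 -0.4019  0.0635]
284 [ 0.4937 -0.4025  0.0645]
296 [ 0.5188 -0.4008  0.1267]
308 [ 0.5194 -0.4008  0.1375]
320 [ 0.5193 -0.4008  0.1461]
332 [ 0.5194 -0.4008  0.1538]
344 [ 0.5158 -0.4011  0.1555]
356 [ 0.5114 -0.4015  0.1562]
368 [ 0.5062 -0.4019  0.1559]
```

The fingers shut above the gauge without touching it, so the tips must sit higher than the reported TCP. I'll measure where they are.

```bash
python3 - <<'E'
from h import *
P=cloud('w14')
for u in (300,310,318,322,326,334,344): print(u,[tuple(P[v,u].round(3).tolist()) for v in range(282,300,3)])
for t in('w1','w6','w12'):
  P=cloud(t); print(t)
  m=[(P[v,u,2].round(3),v,u,P[v,u].round(3).tolist()) for u in (250,262,285,289,293,297,301) for v in range(230,345) if P[v,u,2]>.012]
  for u in (250,262,285,289,293,297,301):
    k=[x for x in m if x[2]==u]
    if k: print(u,k[0],k[3])
E
ls -la .; python3 -c "
from plant import bot; print([a for a in dir(bot) if a[0]!='_'])"
```

```text
300 [(0.482, -0.388, 0.041), (0.481, -0.389, 0.043), (0.478, -0.389, 0.042), (0.476, -0.389, 0.041), (0.474, -0.389, 0.041), (0.472, -0.389, 0.043)]
310 [(0.494, -0.395, 0.064), (0.492, -0.395, 0.063), (0.488, -0.395, 0.059), (0.519, -0.396, 0.123), (0.518, -0.396, 0.125), (0.519, -0.396, 0.128)]
318 [(0.494, -0.4, 0.063), (0.492, -0.4, 0.063), (0.49, -0.4, 0.063), (0.519, -0.399, 0.123), (0.519, -0.399, 0.125), (0.519, -0.399, 0.129)]
322 [(0.494, -0.402, 0.062), (0.493, -0.403, 0.064), (0.489, -0.403, 0.061), (0.52, -0.401, 0.124), (0.519, -0.401, 0.126), (0.519, -0.401, 0.127)]
326 [(0.495, -0.405, 0.064), (0.493, -0.405, 0.065), (0.49, -0.405, 0.063), (0.519, -0.402, 0.123), (0.519, -0.402, 0.125), (0.519, -0.402, 0.128)]
334 [(0.496, -0.41, 0.064), (0.493, -0.41, 0.063), (0.49, -0.41, 0.062), (0.519, -0.406, 0.123), (0.519, -0.406, 0.125), (0.519, -0.406, 0.128)]
344 [(0.47, -0.421, 0.011), (0.467, -0.422, 0.009), (0.465, -0.422, 0.011), (0.462, -0.422, 0.009), (0.459, -0.422, 0.009), (0.457, -0.422, 0.009)]
w1
250 (np.float64(0.013), 242, 250, [0.543, -0.096, 0.013]) (np.float6
[... 1801 characters left out ...]
 289, [0.66, -0.392, 0.184])
293 (np.float64(0.013), 305, 293, [0.563, -0.382, 0.013]) (np.float64(0.016), 308, 293, [0.563, -0.382, 0.016])
297 (np.float64(0.013), 306, 297, [0.562, -0.384, 0.013]) (np.float64(0.017), 309, 297, [0.563, -0.384, 0.017])
301 (np.float64(0.013), 306, 301, [0.563, -0.386, 0.013]) (np.float64(0.017), 309, 301, [0.563, -0.387, 0.017])
total 20
drwxr-xr-x  3 agent agent 4096 Nov 30 02:37 .
drwxr-xr-x 23 root  root  4096 Nov 30 02:35 ..
-rw-r--r--  1 agent agent 1178 Nov 30 02:37 fit.py
-rw-r--r--  1 agent agent  477 Nov 30 02:35 h.py
drwxr-xr-x  2 agent agent 4096 Nov 30 02:47 pics
['MotionError', 'calibration', 'finish_job', 'get_image', 'get_obs', 'hold_point_z']
```

The shut tips measure about 28 mm above the reported TCP, so the first grasp held only the no-go thread. I'll allow for that offset and regrip the handle.

```bash
python3 -m creep '[[0,0,0,0],[0,0,0,0],[0,0,0,0],[0,0,0,0],[0,0,-15,0],[0,0,-30,0],[0,0,-40,0],[0,0,-40,0]]' -0.3 60; python3 -m creep '[[-2,-0.5,-10,0],[-2,-0.5,-20,0],[-2,-0.5,-28,0],[-2,-0.5,-33,0],[-2,-0.5,-36,0],[-2,-0.5,-36,0],[-2,-0.5,-36,0],[-2,-0.5,-36,0]]'
python3 - <<'E'
from h import *
snap('wrist','w15'); P=cloud('w15'); o=bot.get_obs();print(o['position'],o['force'])
for u in (280,284,288,292,296,348,352,356,360,364): 
  k=[P[v,u].round(3).tolist() for v in range(270,345) if abs(P[v,u,0]-.517)<.005]; print(u,k[:1])
E
```

```text
time: 24.85
position: [0.5073, -0.4013, 0.0519]
tcp_rot: [-3.136, -0.127, 0.004]
force: [0.4, -0.6, 1.3]
width: 0.351
gripper_force: 0.0
time: 25.65
position: [0.5066, -0.4031, 0.0186]
tcp_rot: [3.139, 0.127, 0.0]
force: [-0.1, 0.7, 2.8]
width: 0.349
gripper_force: 1.4
[ 0.50660343 -0.40314706  0.01863815] [-0.08887422  0.32758555  3.56732109]
280 [[0.522, -0.383, 0.043]]
284 [[0.522, -0.385, 0.042]]
288 [[0.522, -0.386, 0.04]]
292 [[0.522, -0.388, 0.041]]
296 [[0.522, -0.391, 0.063]]
348 [[0.521, -0.411, 0.063]]
352 [[0.522, -0.413, 0.063]]
356 [[0.521, -0.416, 0.04]]
360 [[0.521, -0.418, 0.04]]
364 [[0.521, -0.42, 0.039]]
```

```bash
python3 -m creep '[[0,0,2,0],[0,0,2,0],[0,0,2,0],[0,0,2,0],[0,0,2,0],[0,0,2,0],[0,0,2,0],[0,0,2,0]]' -; python3 -m creep '[[0,0,0,0],[0,0,0,0],[0,0,0,0],[0,0,0,0],[0,0,0,0],[0,0,0,0],[0,0,0,0],[0,0,0,0]]' -1 60
python3 - <<'E'
from h import *
snap('wrist','w16'); o=bot.get_obs();print(o['position'],o['force'],o['width'])
z=np.load('pics/w16.npz'); cv2.imwrite('pics/c6.png',cv2.resize(z['im'][110:410,180:470],None,fx=2,fy=2)[:,:,::-1])
E
```

```text
time: 26.5
position: [0.5065, -0.4031, 0.0203]
tcp_rot: [3.139, 0.127, -0.0]
force: [-0.7, -0.1, 1.1]
width: 0.346
gripper_force: 0.0
time: 27.3
position: [0.5065, -0.4031, 0.0205]
tcp_rot: [3.139, 0.127, 0.0]
force: [-1.0, 1.5, 4.9]
width: 0.251
gripper_force: 60.8
[ 0.506553   -0.4030863   0.02053743] [-1.24651961  1.7430614   4.88395891] 0.2504827329946263
```

View pics/c6.png

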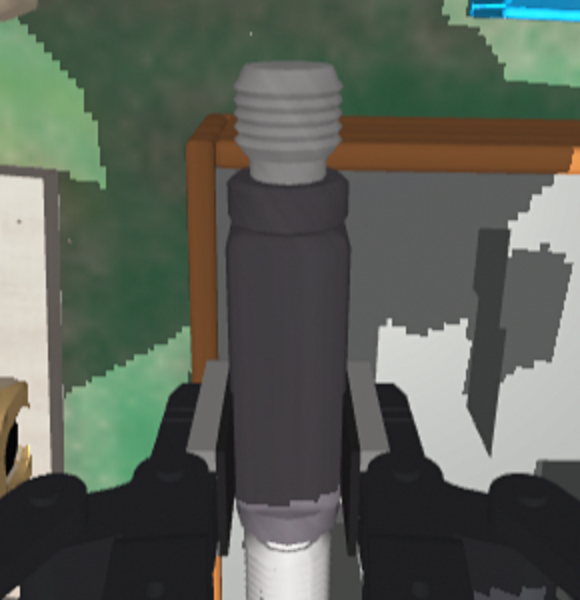

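The handle is now held between the pads. Lift and check the gauge's pose in the hand.

```bash
python3 -m creep '[[0,0,4,0],[0,0,12,0],[0,0,22,0],[0,0,35,0],[0,0,45,0],[0,0,45,0],[0,0,45,0],[0,0,45,0]]'
python3 - <<'E'
from fit import *
snap('wrist','w17'); o=bot.get_obs();p=o['position'];print(p,o['force'],o['width'])
P=cloud('w17')
q=P[60:300,270:380].reshape(-1,3)*1000; q=q[(q[:,2]>85)&(q[:,2]<118)]
r=cv2.minAreaRect(q[:,:2].astype(np.float32)); print(r)
print('no-go max s', (q[:,:2]@[np.cos(.0785),np.sin(.0785)]).max())
for v in range(90,300,10): print(v,P[v,322].round(4))
Q=P[60:460,:].reshape(-1,3); Q=Q[(Q[:,2]<.05)]
C,f=fitcase(Q,[475,-439,-1.505]); print(C,f)
E
```

```text
time: 28.15
position: [0.5062, -0.4027, 0.0649]
tcp_rot: [-3.138, -0.127, 0.001]
force: [0.6, -0.1, -2.4]
width: 0.253
gripper_force: 60.2
[ 0.5061226  -0.40264607  0.06467333] [ 0.06053368  0.56028793 -3.01219606] 0.25020754957131885
((547.739013671875, -399.0766296386719), (62.84494400024414, 34.84410858154297), 4.887656211853027)
no-go max s 546.1681101550033
90 [ 0.6009 -0.394   0.0134]
100 [ 0.5961 -0.3943  0.    ]
110 [ 0.5905 -0.3947  0.    ]
120 [ 5.847e-01 -3.952e-01  1.000e-04]
130 [ 5.789e-01 -3.957e-01  1.000e-04]
140 [ 0.5789 -0.3961  0.0921]
150 [ 0.5765 -0.3964  0.1058]
160 [ 0.5736 -0.3966  0.1092]
170 [ 0.5702 -0.3969  0.1086]
180 [ 0.5668 -0.3971  0.1085]
190 [ 0.5629 -0.3974  0.106 ]
200 [ 0.5591 -0.3977  0.1052]
210 [ 0.5565 -0.398   0.1092]
220 [ 0.5529 -0.3983  0.1095]
230 [ 0.5489 -0.3986  0.1085]
240 [ 0.5456 -0.3988  0.1097]
250 [ 0.5418 -0.3991  0.1099]
260 [ 0.5379 -0.3995  0.1098]
270 [ 0.5339 -0.3998  0.1097]
280 [ 0.5294 -0.4001  0.1088]
290 [ 0.5253 -0.4005  0.1088]
[ 474.58720222 -438.63316164   -1.51024186] 2.348806781208304
```

Run:
```python
from h import *
P=cloud('w17'); q=P[130:285,295:350].reshape(-1,3)*1000
e=np.array([np.cos(.0805),np.sin(.0805)]); n=np.array([-e[1],e[0]])
T=np.array([506.1,-402.7]); s=(q[:,:2]-T)@e; t=(q[:,:2]-T)@n
for a in range(10,84,4):
    m=(s>=a)&(s<a+4)&(q[:,2]>96)
    if m.sum()>5: k=m&(q[:,2]>105); print(a,m.sum(),t[m].min().round(1),t[m].max().round(1),((t[m].min()+t[m].max())/2).round(2),np.percentile(q[m,2],90).round(1))
m=(q[:,2]>90)&(q[:,2]<112); print('smax',np.sort(s[m])[-8:].round(1))
print('axis home TCP for s75=14:')
```

```text
18 55 -9.6 11.1 0.74 109.0
22 521 -9.5 11.0 0.74 109.7
26 539 -9.4 10.9 0.71 109.8
30 551 -9.3 10.7 0.72 109.9
34 551 -9.2 10.7 0.75 110.1
38 598 -9.1 10.5 0.7 110.1
42 634 -9.3 11.2 0.93 109.4
46 595 -9.2 10.9 0.87 109.7
50 764 -9.4 10.9 0.72 109.4
54 382 -7.7 7.5 -0.1 106.3
58 532 -9.3 9.9 0.3 108.1
62 613 -9.1 9.8 0.35 108.2
66 619 -9.0 9.8 0.4 108.3
70 548 -9.0 9.3 0.16 107.4
82 44 0.0 0.0 0.05 231.0
smax [73.1 73.2 73.2 73.2 73.2 73.2 73.2 73.2]
axis home TCP for s75=14:
```

```bash
python3 -m creep '[[-10,-10,0,0],[-22,-22,0,-0.0165],[-33,-33,0,-0.0165],[-37.5,-37,0,-0.0165],[-37.5,-37,-15,-0.0165],[-37.5,-37,-30,-0.0165],[-37.5,-37,-38,-0.0165],[-37.5,-37,-38,-0.0165]]'
python3 - <<'E'
from fit import *
snap('wrist','w18'); o=bot.get_obs();p=o['position'];print(p,o['tcp_rot'],o['force'],o['width'])
P=cloud('w18'); q=P[100:285,295:350].reshape(-1,3)*1000
e=np.array([np.cos(.0643),np.sin(.0643)]); n=np.array([-e[1],e[0]])
T=p[:2]*1000; s=(q[:,:2]-T)@e; t=(q[:,:2]-T)@n
for a in range(22,76,8):
    m=(s>=a)&(s<a+4)&(q[:,2]>56)&(q[:,2]<80); print(a,t[m].min().round(1),t[m].max().round(1),np.percentile(q[m,2],90).round(1))
m=(q[:,2]>54)&(q[:,2]<80); print('smax',np.sort(s[m])[-3:])
Q=P[40:460,:].reshape(-1,3); Q=Q[(Q[:,2]<.045)]
C,f=fitcase(Q,[475,-439,-1.505]); print(C,f)
# recess direct: no-go pocket edges in world, lateral relative to TCP
d=(P[...,:2]*1000-T); S=d@e; L=d@n
for a in (76,78,80):
    m=(abs(S-a)<1.5)&(abs(L)<30)&(P[...,2]<.06)&(P[...,2]>.0); l=L[m]; zz=P[...,2][m]*1000; i=np.argsort(l); print(a,[(round(l[j]),round(zz[j])) for j in i[::max(1,len(i)//25)]])
E
```

```text
time: 29.0
position: [0.4682, -0.438, 0.0245]
tcp_rot: [-3.136, -0.102, 0.004]
force: [0.6, -0.0, -1.1]
width: 0.252
gripper_force: 60.1
[ 0.46877784 -0.43876246  0.02572086] [-3.13750799e+00 -1.02127356e-01  2.50008356e-03] [ 0.07076187  0.57581164 -1.74909265] 0.25187330336906666
22 -8.9 11.7 69.3
30 -8.7 11.4 69.5
38 -8.4 11.1 69.7
46 -8.5 11.5 69.2
54 -7.1 9.4 66.4
62 -8.4 10.5 67.7
70 -7.9 9.6 66.9
smax [72.52197408 72.52930311 72.54052492]
[ 475.18896595 -438.88221252   -1.50766702] 1.8133793632163389
76 [(-30, 41), (-28, 40), (-26, 39), (-23, 40), (-21, 41), (-19, 40), (-17, 41), (-14, 41), (-13, 25), (-11, 17), (-8, 17), (-5, 16), (-2, 16), (0, 16), (4, 16), (6, 16), (9, 15), (12, 39), (13, 42), (15, 40), (17, 42), (20, 39), (22, 41), (24, 41), (27, 39), (29, 41)]
78 [(-30, 41), (-28, 39), (-26, 40), (-24, 41), (-22, 41), (-19, 40), (-17, 41), (-15, 39), (-13, 30), (-12, 40), (-8, 40), (-5, 41), (-2, 40), (2, 41), (5, 17), (8, 16), (11, 17), (13, 41), (15, 39), (17, 41), (19, 40), (21, 41), (23, 40), (25, 40), (27, 41), (29, 41)]
80 [(-30, 40), (-28, 41), (-25, 40), (-23, 40), (-21, 40), (-19, 40), (-17, 42), (-14, 41), (-12, 39), (-10, 40), (-7, 39), (-4, 40), (-2, 41), (1, 41), (3, 40), (6, 41), (8, 40), (11, 41), (13, 40), (15, 40), (18, 41), (20, 41), (22, 43), (24, 41), (27, 41), (29, 40)]
```

```bash
python3 -m creep '[[0,-1.7,0,0],[0,-1.7,-4,0],[0,-1.7,-8,0],[0,-1.7,-12,0],[0,-1.7,-16,0],[0,-1.7,-20,0],[0,-1.7,-20,0],[0,-1.7,-20,0]]'
```

```text
time: 29.85
position: [0.4689, -0.4417, 0.0072]
tcp_rot: [-3.14, -0.101, 0.0]
force: [1.0, -0.7, -2.1]
width: 0.253
gripper_force: 60.1
```

Run:
```python
from h import *
snap('wrist','w19'); o=bot.get_obs();p=o['position'];print(p,o['force'])
P=cloud('w19'); e=np.array([np.cos(.0643),np.sin(.0643)]); n=np.array([-e[1],e[0]]); T=p[:2]*1000
d=(P[...,:2]*1000-T); S=d@e; L=d@n; Z=P[...,2]*1000
v,u=np.mgrid[:480,:640]; A=(v<300)&(abs(L)<28)
for a in (24,30,36,44,48,60,66):
    m=A&(abs(S-a)<2)&(Z<60); hi=m&(Z>44); print(a,'gauge',L[hi].min().round(1),L[hi].max().round(1),np.percentile(Z[hi],80).round(1),'wall inner', L[m&(Z<44)&(Z>36)&(L<0)].max().round(1), L[m&(Z<44)&(Z>36)&(L>0)].min().round(1))
for a in (74,76): 
    m=A&(abs(S-a)<1.5)&(Z<60)&(Z>36); print(a,L[m&(L<0)].max(),L[m&(L>0)].min())
m=A&(Z>44)&(Z<60); print(np.sort(S[m])[-3:])
```

```text
[ 0.46904401 -0.44181351  0.00733728] [-0.50427973 -0.19062754 -1.42397398]
24 gauge -11.0 11.7 51.7 wall inner -11.9 16.4
30 gauge -11.3 11.7 51.9 wall inner -12.1 16.3
36 gauge -11.0 11.7 52.0 wall inner -11.9 16.3
44 gauge -10.5 11.2 51.2 wall inner -10.0 10.3
48 gauge -10.2 10.9 51.6 wall inner -10.3 10.8
60 gauge -8.8 9.1 50.1 wall inner -8.2 8.9
66 gauge -8.8 9.3 50.2 wall inner -8.1 8.6
74 -0.2158768255911205 0.11062696488625122
76 -10.227398824851809 14.605985436489808
[96.07597322 96.07944454 96.40076424]
```

```bash
python3 -m creep '[[0,1,0,0],[0,1.8,0,0],[0,1.8,0,0],[0,1.8,-3,0],[0,1.8,-6,0],[0,1.8,-9,0],[0,1.8,-11,0],[0,1.8,-11,0]]'; python3 -m creep '[[0,0,-0.5,0],[0,0,-1,0],[0,0,-1.5,0],[0,0,-2,0],[0,0,-2,0],[0,0,-2,0],[0,0,-2,0],[0,0,-2,0]]'
python3 - <<'E'
from h import *
snap('wrist','w20'); P=cloud('w20')
for v in range(140,300,16): print(v,P[v,322].round(4))
E
```

```text
time: 30.7
position: [0.4689, -0.4398, -0.0034]
tcp_rot: [-3.14, -0.101, 0.0]
force: [-0.9, 1.5, 2.4]
width: 0.249
gripper_force: 60.7
time: 31.5
position: [0.469, -0.4398, -0.0037]
tcp_rot: [3.139, 0.101, 0.0]
force: [-3.6, 4.1, 13.6]
width: 0.254
gripper_force: 62.2
140 [ 0.5418 -0.4344  0.0224]
156 [ 0.5377 -0.4347  0.0395]
172 [ 0.5322 -0.4351  0.039 ]
188 [ 0.5265 -0.4354  0.0376]
204 [ 0.5211 -0.4358  0.0392]
220 [ 0.5156 -0.4361  0.0403]
236 [ 0.5097 -0.4365  0.0403]
252 [ 0.5037 -0.4369  0.0407]
268 [ 0.4972 -0.4373  0.0404]
284 [ 0.4903 -0.4377  0.0396]
```

```bash
python3 -m creep '[[0,0,0.5,0],[0,0,0.5,0],[0,0,0.5,0],[0,0,0.5,0],[0,0,0.5,0],[0,0,0.5,0],[0,0,0.5,0],[0,0,0.5,0]]' -0.35 20; python3 -m creep '[[0,0,8,0],[0,0,25,0],[0,0,55,0],[0,0,90,0],[0,0,130,0],[0,0,160,0],[0,0,160,0],[0,0,160,0]]'
python3 - <<'E'
from h import *
snap('wrist','w21'); P=cloud('w21'); o=bot.get_obs(); print(o['position'],o['force'])
e=np.array([np.cos(.0637),np.sin(.0637)]); n=np.array([-e[1],e[0]]); d=P[...,:2]*1000-[482.9,-438.4]; S=d@e; L=d@n; Z=P[...,2]*1000
for a in (-72,-60,-45,-34,-20,-5,10,25,36,45,55,62): 
    m=(abs(S-a)<2)&(abs(L)<4); print(a,m.sum(),np.percentile(Z[m],[20,50,80]).round(1) if m.any() else '')
m=(abs(S)<30)&(abs(L)<11)&(Z>36);print(L[m].min(),L[m].max())
# lid
m=(L<-56)&(L>-130)&(abs(S-8)<100)&(Z>60)
for z0 in range(40,160,10):
    k=(abs(Z-z0)<3)&(L<-40)&(L>-140)&(abs(S+8)<60); print(z0,k.sum(), np.percentile(L[k],[5,50,95]).round(1) if k.any() else '')
E
```

```text
time: 32.35
position: [0.469, -0.4399, -0.0052]
tcp_rot: [3.14, 0.101, 0.0]
force: [0.3, -0.1, 0.0]
width: 0.328
gripper_force: 0.0
time: 33.15
position: [0.4693, -0.4403, 0.1561]
tcp_rot: [3.138, 0.101, 0.002]
force: [-0.3, 0.3, -1.2]
width: 0.326
gripper_force: 0.0
[ 0.46868632 -0.43951032  0.15455165] [ 0.23465336 -1.24198137 -0.49867815]
-72 32 [36.3 37.2 37.8]
-60 38 [36.6 37.1 37.6]
-45 41 [36.4 36.9 37.5]
-34 45 [38.3 38.9 39.6]
-20 50 [39.  39.5 40.1]
-5 854 [255.1 260.1 265. ]
10 50 [38.7 39.3 39.7]
25 49 [38.7 39.4 40.2]
36 51 [38.3 39.  39.5]
45 56 [35.3 36.4 37.5]
55 56 [36.4 37.1 37.8]
62 50 [15.9 16.5 17.1]
-10.99204307656284 10.998118435829099
40 2723 [-55.1 -47.5 -40.7]
50 328 [-59.6 -59.1 -58.3]
60 791 [-63.4 -62.  -60.6]
70 866 [-67.5 -66.1 -64.7]
80 950 [-71.6 -70.2 -68.8]
90 1093 [-75.6 -74.3 -72.9]
100 1224 [-79.7 -78.4 -77. ]
110 1392 [-83.9 -82.4 -81.1]
120 1591 [-88.  -86.5 -85.1]
130 1785 [-92.1 -90.7 -89.2]
140 3622 [-110.2  -97.1  -93.5]
150 55 [-101.6 -100.1  -98.7]
```

View pics/w21.png

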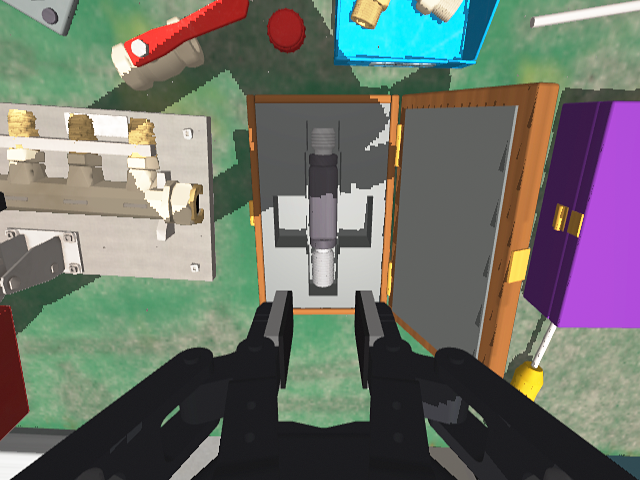

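The gauge lies fully home in the recess: handle top at 39 mm, threads at 37 mm, go end in the long pocket. Next I'll shut the lid by passing the closed fingers over it and pushing from behind.

```bash
python3 -m creep '[[0,0,25,0],[0,-10,40,0],[5,-45,40,0],[10,-85,40,0],[14.5,-120,40,0],[14.5,-131,40,0],[14.5,-131,40,0],[14.5,-131,40,0]]' -1 40
python3 - <<'E'
from h import *
snap('wrist','w22'); P=cloud('w22'); o=bot.get_obs(); print(o['position'],o['joint_pos'],o['width'])
for t,w in (('w22',P),('w21',cloud('w21'))):
    d=w[...,:2]*1000-[474.9,-438.8]; X=np.array([.0637,-.998]);Y=np.array([.998,.0637]); a=d@X;b=d@Y;Z=w[...,2]*1000
    m=(abs(b)<40)&(Z<150)&(a>60)
    for x0 in range(60,215,8):
        k=m&(abs(a-x0)<4)
        if k.any(): print(t,x0,k.sum(),np.percentile(Z[k],[2,50,98]).round())
E
```

```text
time: 34.0
position: [0.4832, -0.5695, 0.1932]
tcp_rot: [-3.137, -0.101, 0.002]
force: [0.6, 0.2, 1.1]
width: -0.003
gripper_force: 0.0
[ 0.48351786 -0.56925183  0.19399892] [-1.01580227e+00  6.34991838e-01  9.84204605e-01  4.85655478e-04
  1.52474518e+00  4.89969558e-01] 0.002810455775815531
w22 60 177 [55. 60. 65.]
w22 68 414 [65. 75. 84.]
w22 76 504 [ 85.  94. 104.]
w22 84 626 [104. 114. 123.]
w22 92 902 [124. 135. 138.]
w22 100 1663 [ -1. 144. 147.]
w22 108 2056 [ -1. 142. 145.]
w22 116 599 [-1.  1.  2.]
w22 124 611 [-1.  0.  2.]
w22 132 611 [-1.  0.  2.]
w22 140 581 [-1.  1.  2.]
w22 148 608 [-1.  1.  2.]
w22 156 602 [-1.  1.  2.]
w22 164 603 [-1.  0.  2.]
w22 172 606 [-1.  0.  2.]
w22 180 598 [-1.  1.  2.]
w22 188 611 [-1.  0.  2.]
w22 196 805 [-1.  1. 55.]
w22 204 1653 [ 0. 54. 58.]
w22 212 829 [56. 57. 58.]
w21 60 843 [54. 60. 65.]
w21 68 2119 [ 0. 74. 84.]
w21 76 2439 [ 84.  95. 104.]
w21 84 3131 [104. 114. 124.]
w21 92 3451 [123. 132. 139.]
w21 100 2875 [137. 144. 147.]
w21 108 1331 [141. 143. 145.]
w21 196 1055 [-0. 34. 56.]
w21 204 4564 [ 0. 38. 58.]
w21 212 1038 [56. 57. 58.]
```

```bash
python3 -m creep '[[0,-8,0,0],[0,-8,-25,0],[0,-8,-60,0],[0,-8,-90,0],[0,-8,-107,0],[0,-8,-107,0],[0,-8,-107,0],[0,-8,-107,0]]'; python3 -m creep '[[0,6,0,0],[0,12,0,0],[-1,18,0,0],[-1,24,0,0],[-2,30,0,0],[-2,36,0,0],[-2,40,0,0],[-3,44,0,0]]'
```

```text
time: 34.85
position: [0.4843, -0.5798, 0.0902]
tcp_rot: [3.137, 0.101, 0.003]
force: [0.0, 0.2, -0.9]
width: -0.0
gripper_force: 0.0
time: 35.65
position: [0.481, -0.5368, 0.0907]
tcp_rot: [3.134, 0.1, 0.003]
force: [-0.8, -4.8, 12.7]
width: 0.001
gripper_force: 6.9
```

```bash
python3 -m creep '[[0,8,0,0],[-1,16,0,0],[-1,24,0,0],[-2,32,0,0],[-2,40,0,0],[-3,48,0,0],[-3,56,0,0],[-4,64,0,0]]'
python3 - <<'E'
from h import *
snap('wrist','w23'); P=cloud('w23'); o=bot.get_obs(); print(o['position'],o['force'])
d=P[...,:2]*1000-[474.9,-438.8]; a=d@[.0637,-.998];b=d@[.998,.0637];Z=P[...,2]*1000
m=(abs(b-55)<25)&(Z<170)
for x0 in range(-70,120,10):
    k=m&(abs(a-x0)<4)
    if k.sum()>5: print(x0,k.sum(),np.percentile(Z[k],[5,50,95]).round())
E
```

```text
time: 36.45
position: [0.4762, -0.4697, 0.0869]
tcp_rot: [-3.138, -0.101, 0.002]
force: [0.2, -1.3, 0.9]
width: 0.0
gripper_force: 0.6
[ 0.4761181  -0.46826837  0.08696602] [-0.55660094  0.64624553 -0.38931087]
-70 182 [-0.  1.  2.]
-50 1295 [40. 42. 43.]
-40 620 [39. 40. 42.]
-10 916 [133. 135. 136.]
0 3651 [137. 139. 141.]
10 3988 [125. 130. 135.]
20 2996 [111. 116. 121.]
30 2282 [ 98. 103. 107.]
40 1788 [84. 89. 94.]
50 1432 [71. 76. 80.]
60 1147 [57. 62. 67.]
70 115 [52. 53. 54.]
80 830 [-1.  1.  2.]
90 865 [-1.  1.  2.]
100 864 [-1.  0.  2.]
110 855 [-1.  0.  2.]
```

```bash
python3 -m creep '[[0,9,-5,0],[-1,17,-11,0],[-1,24,-18,0],[-2,30,-26,0],[-2,35,-34,0],[-2,40,-42,0],[-3,43,-48,0],[-3,45,-53,0]]'; python3 -m creep '[[0,0,-1,0],[0,0,-2,0],[0,0,-3,0],[0,0,-4,0],[0,0,-5,0],[0,0,-6,0],[0,0,-7,0],[0,0,-7,0]]'
```

```text
time: 37.3
position: [0.4732, -0.4255, 0.0339]
tcp_rot: [-3.139, -0.101, 0.001]
force: [-0.0, -0.1, 0.1]
width: -0.002
gripper_force: 0.4
time: 38.1
position: [0.4734, -0.4256, 0.0332]
tcp_rot: [3.139, 0.102, 0.001]
force: [-9.7, 10.2, 34.7]
width: -0.005
gripper_force: 17.3
```

```bash
python3 -m creep '[[0,0,6,0],[0,0,15,0],[0,0,40,0],[0,0,80,0],[0,0,120,0],[0,0,120,0],[0,0,120,0],[0,0,120,0]]'
python3 - <<'E'
from h import *
snap('wrist','w24'); P=cloud('w24'); o=bot.get_obs(); print(o['position'],o['force'])
d=P[...,:2]*1000-[474.9,-438.8]; a=d@[.0637,-.998];b=d@[.998,.0637];Z=P[...,2]*1000
m=(abs(b-40)<40)&(Z<170)
for x0 in range(-65,75,8):
    k=m&(abs(a-x0)<4)
    if k.sum()>5: print(x0,k.sum(),np.percentile(Z[k],[5,50,95]).round(1))
snap('scene','scene1')
E
```

```text
time: 38.9
position: [0.4729, -0.4253, 0.1463]
tcp_rot: [-3.138, -0.101, 0.002]
force: [-0.4, -1.3, -0.2]
width: -0.001
gripper_force: 0.0
[ 0.47274847 -0.42505026  0.14589168] [ 0.8697342  -0.40559335 -0.42647406]
-65 481 [-0.7  0.5  1.7]
-57 410 [54.  56.5 57.8]
-49 1275 [56.  57.  58.2]
-41 1278 [55.9 57.  58.2]
-33 1276 [55.9 57.  58.1]
-25 1275 [55.9 57.  58.2]
-17 1282 [55.9 57.  58.1]
-9 1281 [55.9 57.  58.1]
-1 1285 [55.9 57.  58.1]
7 1281 [55.9 57.  58.2]
15 1287 [55.9 57.1 58.1]
23 1275 [55.9 57.  58.2]
31 1277 [55.9 57.  58.1]
39 1285 [55.9 57.  58.1]
47 1279 [55.8 57.  58.1]
55 820 [54.7 56.8 58. ]
63 47 [43.1 44.4 45.3]
71 323 [-0.6  0.5  1.9]
```

View pics/w24.png

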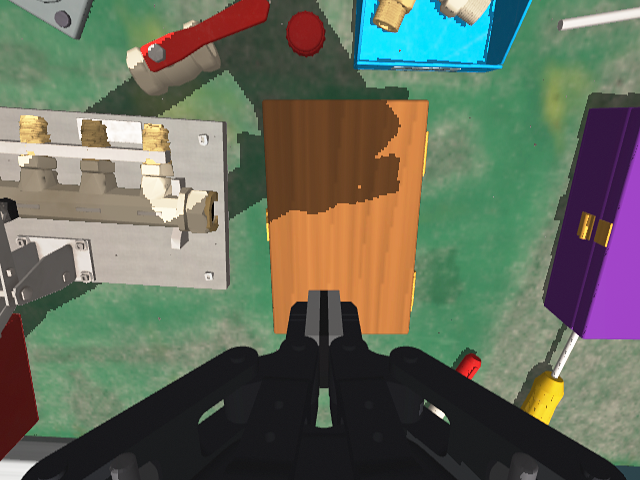

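The lid is flat at 57 mm across its whole width, so it is shut. The valve (200,40) and the cap (305,33) are where they were, and the robot is touching nothing.

```bash
python3 -c "
from plant import bot; print(bot.finish_job())"
```

```text
the job is handed in; nothing more can be done
None
```

The large gauge lies fully down in the case's recess with its long end in the long pocket, the lid is shut, nothing was dropped or knocked, and the job was handed in at about 39 s; the first grasp held only the no-go thread, so I laid the gauge on the case's inlay and regripped it by the handle.

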